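# Lock a sample cup into the hold-down stand

## Robot

A 6-joint arm with a two-finger parallel gripper is mounted at the origin on a cart in front of the work surface, level with it; the furniture and walls round the work are solid. World frame = base frame: x ahead of the robot, y to its left, z up, the work surface at z = 0. Lengths are in mm, angles in rad, forces in N, time in s.
With the tool pointing down it reaches from about 325 to 850 mm from the base axis. Payload 4.4 kg.
Tool frame: the origin (TCP) lies midway between the tips of the shut fingers; the grasp point (between the pads) lies 19 mm behind it; x points along the fingers, y is the direction in which the jaws open and shut, and the axes are right-handed (so a half turn about x gives the same grasp; the last joint's range is limited). The gripper opens to 94 mm and grips with 3 to 60 N. Pads are 16 mm wide; open, the fingers measure 119 mm over their backs; the gripper's body (75 mm by 177 mm) begins 78 mm behind the grasp point.
Start: joints at [-1.308, 0.207, 1.542, -0, 1.393, -0.15], TCP at [230.664, -526.708, 166.347] pointing down, gripper open.
Joint ranges: [-2.73, 2.73], [-0.86, 2.22], [0.23, 2.46], [-1.11, 4.25], [0.08, 2.63], [-2.82, 2.82]. Speed limits (rad/s): [2.79, 2.79, 3.14, 3.14, 3.14, 3.14].

## Interface

Orientations are given as a unit quaternion [w, x, y, z].
In Python, from plant import state, snapshot, get_calibration, job_done, spot_in, regions_of gives the robot as it stands. The module is installed in compiled form; this text tells all that it offers.
- The arm moves only by the shell command python3 -m pendant 'ROWS'. ROWS is JSON, one flat list of numbers, 5 for each row, row after row: the shift along the tool's x, y, z in mm, then the turn about the tool's x in degrees, then the finger opening in mm, from 0 to 94. In form: [x, y, z, turn, hand, x, y, z, turn, hand, ...]. A call has 1 to 12 rows; each row shifts and turns the commanded pose from where the row before left it, along the tool's axes as they then stand; what a row does not reach is not made up. A row lasts 1/12 s, in which the tool goes at most 41.7 mm and 7.16 degrees, less where a joint would pass 70% of its speed; a pose out of reach is approached as far as the arm can. A call is refused whole if a number of a shift passes 41.7 or a number of a turn 7.16, either way. A call with a gripper value outside its range is refused whole. The fingers move at their own pace and stop on an object; the grip force is fixed at half the most. Time passes only in rows, so rows that do not move let the fingers close. It gives the time, the measured TCP pose, the force and the opening at its end, in the units of the state.
- state(): the state, without advancing time (a new reading comes with each control period).
- snapshot(name): name is "side" or "top" or "wrist"; returns (picture, depth): 384x512x3 uint8, blue, green, red; 384x512 float32, mm along the optical axis (not along the pixel's ray), 0 where there is no reading.
- get_calibration(name): a dict with "vertical_fov" (degrees; the focal length in pixels is half the picture's height over the tangent of half this angle, whatever the lens; pixels are square), "cx", "cy" (the principal point, pixels), "position" and "attitude" of the camera in the world; the wrist camera has in their place "mount" (4x4, takes a point from camera to tool coordinates, whose origin is the TCP and whose axes are the tool frame's). Camera axes: x right, y down, z forward; pixel columns grow to the right and rows downward; lengths in mm; the calibration is good to about 2 mm. A picture is of the moment at which its call begins: read the wrist's pose just before it. get_calibration takes no time and is no camera call.
- job_done(): hands the job in, once; it reports no verdict.
Trained networks look in the newest picture that a camera, given by its name, has taken for a name from the list of things; names that differ only in an ending like _2 or _b are one class to them, and where a whole thing is asked for, a point or a joint stands for the part that bears it (a point fixed in the world has none). Each returns a list of dicts, best first, with "conf" (0 to 1); they miss things now and then, are a little off and sometimes report something else, mostly with a low value. They report only what shows in the picture. A call takes as long as a camera call.
- spot_in(camera, query): "at" ([x, y, z] in mm, in world coordinates, good to about 4 mm: the middle of the surface that is visible of it).
- regions_of(camera, query): "mask" (384x512 bool, what is visible of it).
The state is a dict: "clock": time; "joint_positions": joint angles; "joint_vel": joint speeds; "effort": joint torques, N m; "eef_pos": TCP position; "orientation": TCP orientation; "wrist_force": force on the tool from outside, world axes, zero at the start; "wrist_torque": the same for the moment, N m; "finger_gap": opening from 0.0 (shut) to 1.0 (fully open).
Only numpy, scipy, OpenCV 4.12 (cv2) and the standard library are available. Lean on these libraries where they do the work, as an engineer would, in place of code of your own. Each camera call takes 0.05 s, during which the arm holds its last target.

## Task

Secure the larger sample cup in the stand: set it upright in the round nest on the stand's base, then fit the hold-down arm over the tall rod, keeping it level so it does not bind, and lower it gently (do not drop it) until its hub rests on the shoulder and the arm lies over the middle of the cup's lid. The arm is stored tail-first in a fixed dust hood and only its round hub sticks out: draw it straight out by the hub, leave it flat on the worktop, and take it again by the upright block on its top, since a hand over the hub would meet the rod. Let go of everything at the end, keep the cup upright throughout, and do not shift the smaller cup, the dropper bottle or the timer.

Things in the scene. Friction and masses are not known exactly. Their poses are not given: they have to be found in the camera images.
- cup: The larger of two closed sample cups with rigid round lids (this lid white, the other blue): 58 mm tall, lid 56 mm across, 50 to 58 mm above the underside, body about 52 mm across, 45 mm at the foot. Loose, 45 g, upright. Origin: centre of the underside; z up. It can change places with the smaller cup.
- stand: Fixed stand: grey base plate 10 mm thick with a tall steel rod near one end and a cup nest near the other. Origin: on the worktop, on the rod's axis; x points horizontally from rod to nest (80 mm away), z up. Base: x -39 to +128 mm, y -43 to +43 mm.
- rod_tip (a point): Top of the rod, on its axis, 200 mm above the worktop. The rod is 16 mm in diameter; its last 12 mm taper to 7 mm across.
- shoulder (a point): On the rod's axis, 70 mm above the worktop, level with the flat shoulder where the bare rod begins: the top of a column 32 mm across (42 mm at its foot). The arm's underside rests here when home.
- nest (a point): Centre of the cup nest at the level of the base's top, 10 mm above the worktop: a ring, 56 mm across inside, 62 mm outside, with a rim 8 mm high. A seated cup stands on the base inside the ring; its lid top is then 68 mm above the worktop.
- holddown: Loose flat-bottomed aluminium arm, 120 g: round hub 40 mm across, 38 mm high, with a 19 mm vertical through bore; from it a paddle 40 mm wide, 10 mm thick, to a tail 150 mm from the bore's axis. Origin: bore's axis, underside; x to the tail, z up. Balance point about x = 51 mm. Home, its frame is the stand's raised by 70 mm; let go, the tail sinks some 0.02 rad on to the lid.
- grip_block (a point): On the arm, middle of the upright grip block on the paddle (70 mm long along the arm, 18 mm wide, from 10 to 35 mm above the arm's underside); this point is 80 mm along x from the bore's axis, 24 mm above the underside.
- hood: Fixed grey hood over the arm's tail, open only at its mouth, no floor. Inside 48 wide, 41 high, 126 mm deep; outside 58 wide (88 over 3 mm thick foot flanges), 46 high, 131 mm long. Origin: on the worktop, middle of the mouth; x points inwards. The bore's axis starts about 32 mm outside the mouth; the arm comes out along -x and is free after 120 mm.
- small_cup: Bystander: the smaller sample cup, 50 mm tall, lid 52 mm across, blue. Origin: centre of the underside.
- dropper_bottle: Bystander: dropper bottle 31 mm across, 74 mm tall, standing. Origin: centre of the underside.
- timer: Bystander: flat push-button timer 62 x 62 x 17 mm. Origin: centre of the underside.

How it is judged (in metres and radians):
On the way, in this order (a step that is already met when the one before it is completed fails the run):
1. the larger cup stands in the nest, let go, while the arm is not yet over the rod (horizontal distance between cup and nest below 0.009 m and z of cup in the frame of stand below 0.016 m and angle between cup's own z axis and vertical below 0.1 rad and contact force between the fingers and cup below 0.1 N and horizontal distance between holddown and shoulder above 0.04 m), for 0.2 s.
2. the arm's bore is threaded on the rod above the shoulder, with the cup still in the nest (horizontal distance between cup and nest below 0.009 m and z of cup in the frame of stand below 0.016 m and angle between cup's own z axis and vertical below 0.1 rad and horizontal distance between holddown and shoulder below 0.006 m and z of holddown in the frame of stand between 0.08 and 0.19 m), for 0.1 s.
At the end, for the whole second after the job is handed in: Larger cup upright in the nest (within 9 mm of its centre, on the base, tilt < 0.1 rad); arm on the rod, underside within 5 mm of the shoulder's height, bore within 5 mm of the rod's axis, tilt < 0.05 rad, grip block within 20 mm sideways of the cup's axis; both at rest (horizontal distance between cup and nest below 0.009 m and z of cup in the frame of stand below 0.016 m and angle between cup's own z axis and vertical below 0.1 rad and horizontal distance between holddown and shoulder below 0.005 m and z of holddown in the frame of stand between 0.065 and 0.075 m and angle between holddown's own z axis and vertical below 0.05 rad and horizontal distance between grip_block and cup below 0.02 m and linear speed of each of holddown, cup below 0.02 m/s); the robot touches nothing.
It fails at once if the arm is dropped down the rod (faster than 0.4 m/s while on it) (horizontal distance between holddown and shoulder below 0.01 m and z of holddown in the frame of stand below 0.2 m and linear speed of holddown above 0.4 m/s).
It fails at once if the cup is tipped by more than 0.6 rad (angle between cup's own z axis and vertical above 0.6 rad).
It fails at once if the smaller cup is shifted by more than 30 mm (distance of small_cup from where it was at the start of the episode above 0.03 m).
It fails at once if the dropper bottle is shifted by more than 30 mm (distance of dropper_bottle from where it was at the start of the episode above 0.03 m).
It fails at once if the timer is shifted by more than 30 mm (distance of timer from where it was at the start of the episode above 0.03 m).
It also fails if it takes over 72 s, if anything falls off the work surface, if the arm or the gripper's body presses on something with over 40 N, if the wrist force passes 120 N, or if a joint passes its speed limit or range.

## Working session

There is one attempt and no reset: what is moved stays moved. The work goes in short steps, Python scripts to look and compute and a shell command to move; the robot and the scene stay as the last step left them, time stands still between calls to the robot, and variables do not carry over. Pictures are saved under pics/ and viewed, and the job is handed in when it is done.

```bash
mkdir -p pics; ls
cat > h.py <<'E'
import numpy as np, cv2
from plant import *
from scipy.spatial.transform import Rotation as R
def rot(q): return R.from_quat([q[1],q[2],q[3],q[0]]).as_matrix()
def cam(name,st=None):
    c=get_calibration(name); f=192/np.tan(np.radians(c["vertical_fov"])/2)
    if "mount" in c:
        M=np.array(c["mount"]); T=np.eye(4);T[:3,:3]=rot(st["orientation"]);T[:3,3]=st["eef_pos"]; T=T@M
    else:
        T=np.eye(4); a=np.array(c["attitude"]); T[:3,:3]=rot(a) if a.size==4 else a; T[:3,3]=c["position"]
    return f,c["cx"],c["cy"],T
def cloud(name,depth,st=None):
    f,cx,cy,T=cam(name,st); v,u=np.mgrid[:384,:512]
    P=np.stack([(u-cx)/f*depth,(v-cy)/f*depth,depth],-1)@T[:3,:3].T+T[:3,3]
    P[depth<=0]=np.nan
    return P
E
python3 - <<'E'
from h import *
s=state();print(s)
for n in ["side","top","wrist"]:
    print(n,get_calibration(n))
    p,d=snapshot(n);cv2.imwrite(f"pics/{n}0.png",p);np.save(f"{n}0.npy",d)
    for q in ["cup","stand","holddown","hood","small_cup","dropper_bottle","timer","rod_tip","nest","grip_block"]:
        try: print(q,[(np.round(r["at"]).tolist(),round(r["conf"],2)) for r in spot_in(n,q)][:3])
        except Exception as e: print(q,e)
E
```

```text
pics
{'clock': 0.0, 'joint_positions': array([-1.30849640e+00,  2.07443187e-01,  1.54290627e+00, -1.59645921e-05,
        1.39347505e+00, -1.50485890e-01]), 'joint_vel': array([ 0.00033324, -0.00076714,  0.00090109, -0.00179409,  0.00058534,
       -0.00074116]), 'effort': array([ 1.81059291e-03, -3.70872724e+01, -2.81414831e+01,  6.98317587e-02,
        3.60851793e-02, -1.67258804e-04]), 'eef_pos': array([ 230.43213738, -525.858643  ,  165.20034657]), 'orientation': array([-0.14412125, -0.69204922, -0.14569632,  0.69214849]), 'wrist_force': array([0.09531817, 0.41200164, 1.10029861]), 'wrist_torque': array([-0.00505951, -0.04372349, -0.01136195]), 'finger_gap': 0.9986864119561398}
side {'vertical_fov': 47.72608941744895, 'cx': 260.85019240507506, 'cy': 190.1050031294767, 'position': array([ 97.56951371, 911.99964396, 830.87100643]), 'attitude': array([ 0.10633995, -0.16964988,  0.8596229 , -0.47006297])}
cup [([427.0, 205.0, 59.0], 0.69)]
stand [([602.0, 40.0, 7.0], 0.79), ([429.0, 207.0, 58.0], 0.6)]
holddown [([454.0, -196.0, 20.0], 0.77)]
hood [([451.0, -285.0, 43.0], 0.84)]
smal
[... 769 characters left out ...]
[608.0, -348.0, 19.0], 0.86)]
rod_tip [([601.0, 16.0, 10.0], 0.94)]
nest [([602.0, 19.0, 10.0], 0.98)]
grip_block [([456.0, -213.0, 36.0], 0.66)]
wrist {'vertical_fov': 58.718286543200726, 'cx': 255.66935123003563, 'cy': 188.52204019403243, 'mount': array([[-8.43695309e-04, -2.74256932e-01,  9.61656084e-01,
        -2.19001212e+02],
       [ 9.99998712e-01,  1.08151852e-03,  1.18577545e-03,
        -9.89380734e-02],
       [-1.36525600e-03,  9.61655846e-01,  2.74255667e-01,
        -7.90321990e+01],
       [ 0.00000000e+00,  0.00000000e+00,  0.00000000e+00,
         1.00000000e+00]])}
cup []
stand []
holddown []
hood []
small_cup []
dropper_bottle []
timer []
rod_tip []
nest []
grip_block []
```

View pics/side0.png

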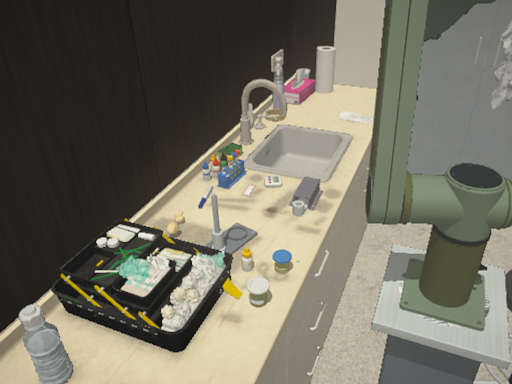

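View pics/top0.png

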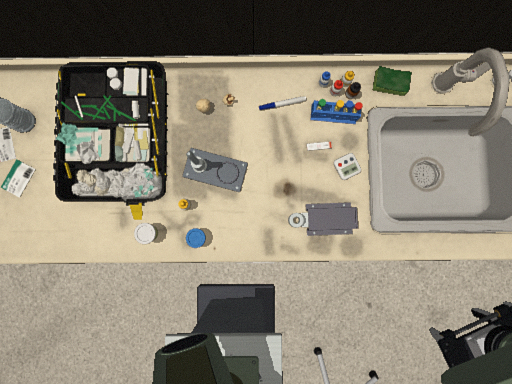

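View pics/wrist0.png

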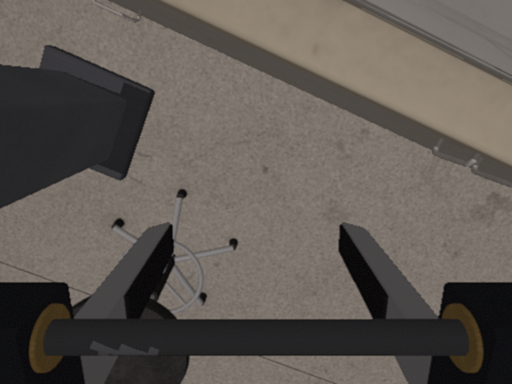

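Run:
```python
from h import *
P=cloud("top",np.load("top0.npy")); S=cloud("side",np.load("side0.npy"))
def circ(p):
    A=np.c_[2*p,np.ones(len(p))];x=np.linalg.lstsq(A,(p**2).sum(1),rcond=None)[0];return x[:2],np.sqrt(x[2]+x[:2]@x[:2])
def sel(P,c,r,z0,z1):
    m=(np.hypot(P[...,0]-c[0],P[...,1]-c[1])<r)&(P[...,2]>z0)&(P[...,2]<z1);return P[m]
for nm,Q in (("top",P),("side",S)):
    print(nm,"table z",np.nanmedian(sel(Q,(430,0),40,-20,20)[:,2]))
    for n,c,z in (("cup",(430,200),(48,70)),("small",(416,68),(40,60)),("hub",(462,-207),(28,48)),("bottle",(502,100),(20,90)),("rod",(610,60),(80,220)),("shoulder col",(610,60),(60,78)),("timer",(608,-348),(8,30))):
        q=sel(Q,c,60 if n in("rod","shoulder col") else 38,*z)
        if len(q)<5: print(n,len(q));continue
        mb,rad=cv2.minEnclosingCircle(q[:,:2].astype(np.float32))
        print(n,len(q),q.mean(0).round(1),"enc",np.round(mb,1),round(rad,1),"zmax",q[:,2].max().round(1),"rect",cv2.minAreaRect(q[:,:2].astype(np.float32)))
    q=Q[(Q[...,0]>530)&(Q[...,0]<680)&(Q[...,1]>-110)&(Q[...,1]<120)&(Q[...,2]>5)&(Q[...,2]<14)]
    print("base",len(q),cv2.minAreaRect(q[:,:2].astype(np.float32)))
    q=Q[(Q[...,0]>400)&(Q[...,0]<530)&(Q[...,1]>-380)&(Q[...,1]<-225)&(Q[...,2]>38)&(Q[...,2]<55)]
    print("hood top",len(q),cv2.minAreaRect(q[:,:2].astype(np.float32)),q.mean(0))
p=cv2.imread("pics/top0.png");a=cv2.resize(p[140:260,120:380],None,fx=3,fy=3,interpolation=cv2.INTER_CUBIC);cv2.imwrite("pics/topz.png",a)
p=cv2.imread("pics/side0.png");a=cv2.resize(p[160:310,180:340],None,fx=4,fy=4,interpolation=cv2.INTER_CUBIC);cv2.imwrite("pics/sidez.png",a)
```

```text
top table z -0.7727804799792466
cup 366 [427.8 200.4  56.1] enc [427.2 200.7] 28.5 zmax 60.9 rect ((428.12615966796875, 200.43368530273438), (55.80048370361328, 52.53190994262695), 89.51940155029297)
small 311 [414.5  67.5  48.2] enc [414.4  67.8] 26.1 zmax 53.3 rect ((414.79736328125, 67.33489227294922), (50.86570739746094, 50.69869613647461), 86.15361022949219)
hub 208 [ 460.3 -213.    39.9] enc [ 461.1 -214. ] 32.2 zmax 47.9 rect ((456.2358703613281, -214.4282989501953), (51.5879020690918, 62.35731506347656), 16.52701187133789)
bottle 115 [504.   96.8  52.2] enc [505.   99.9] 15.6 zmax 73.8 rect ((505.0777587890625, 98.88790893554688), (27.26679801940918, 28.289676666259766), 88.63215637207031)
rod 92 [611.   59.6 159.9] enc [613.6  62.2] 8.1 zmax 201.3 rect ((613.8619384765625, 61.62255859375), (15.13675308227539, 14.551015853881836), 44.35655212402344)
shoulder col 74 [609.9  59.6  69.3] enc [612.9  61.9] 15.5 zmax 77.1 rect ((611.0485229492188, 60.654029846191406), (25.939926147460938, 30.70481300354004), 30.272598266601562)
timer 472 [ 606.7 -347.2   14.3] enc [ 606.9 -347.6] 
[... 1188 characters left out ...]
.58768463134766), (15.348602294921875, 13.951714515686035), 32.51117706298828)
shoulder col 79 [611.1  70.   68.1] enc [613.7  64.4] 17.4 zmax 77.7 rect ((612.9353637695312, 66.410888671875), (30.770217895507812, 29.91910171508789), 41.26862335205078)
timer 154 [ 608.2 -342.    13.8] enc [ 609.2 -346.9] 36.7 zmax 18.0 rect ((609.3588256835938, -345.93145751953125), (59.09947204589844, 69.19120788574219), 22.572307586669922)
base 579 ((602.0374145507812, 3.6706085205078125), (141.21681213378906, 118.69161224365234), 87.76960754394531)
hood top 375 ((463.76983642578125, -294.0306091308594), (58.74414825439453, 135.37551879882812), 2.1957244873046875) [ 462.01749162 -290.37108069   45.14738879]
```

View pics/topz.png

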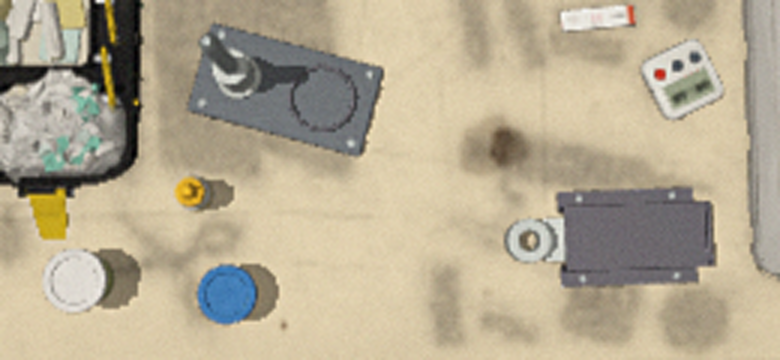

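View pics/sidez.png

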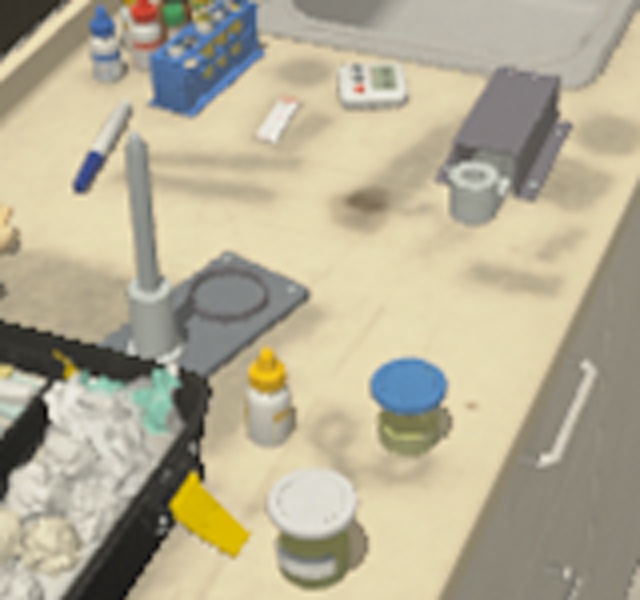

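```bash
python3 - <<'E'
from h import *
for nm in ("top","side"):
    Q=cloud(nm,np.load(nm+"0.npy"))
    m=(Q[...,0]>530)&(Q[...,0]<690)&(Q[...,1]>-90)&(Q[...,1]<120)&(Q[...,2]>5)&(Q[...,2]<22)
    n,l,st,ce=cv2.connectedComponentsWithStats(m.astype(np.uint8),connectivity=4)
    k=1+np.argmax(st[1:,4]); q=Q[l==k]
    (c,w,a)=cv2.minAreaRect(q[:,:2].astype(np.float32)); print(nm,len(q),c,w,a,st[k])
    a=np.radians(a if w[0]>w[1] else a+90); u=np.array([np.cos(a),np.sin(a)]); u*=-np.sign(u[1]) # toward -y
    print("yaw",np.arctan2(u[1],u[0]),"rod est",np.array(c)-u*44.5,"nest",np.array(c)+u*35.5)
    r=q[(q[:,2]>14.)]; r=r[np.hypot(*(r[:,:2]-(np.array(c)+u*35.5)).T)<36]
    print("ring",len(r),cv2.minEnclosingCircle(r[:,:2].astype(np.float32)) if len(r) else 0)
f,cx,cy,T=cam("top")
def pix(p):
    c=(np.array(p)-T[:3,3])@T[:3,:3]; return c[:2]/c[2]*f+[cx,cy]
print(pix((613.6,64,200)),pix((613.6,64,10)),pix((590,-13,18)),pix((462,-207,38)))
E
cat > row.py <<'E'
# helper: print tool-frame shift from current commanded(approx measured) TCP to world target
from h import *
import sys
def rel(tgt): 
    s=state(); Rm=rot(s["orientation"]); return Rm.T@(np.array(tgt)-s["eef_pos"]),Rm
E
python3 -c "
from row import *
s=state();print(rot(s['orientation']).round(4))"
```

```text
top 1611 (601.766357421875, 19.887283325195312) (167.0067596435547, 85.92418670654297) 74.37493133544922 [ 183  148   65   44 1611]
yaw -1.843505220841501 rod est [613.75204118  62.74277754] nest [592.20474453 -14.30080757]
ring 78 ((592.1082153320312, -14.169200897216797), 35.68449020385742)
side 675 (599.6884155273438, 10.495384216308594) (146.30967712402344, 90.76081085205078) 75.20936584472656 [204 223  53  32 675]
yaw -1.8289415912623483 rod est [611.04871875  53.52088259] nest [590.62570172 -23.82832797]
ring 41 ((592.704833984375, -16.634374618530273), 31.73651885986328)
[187.66088458 153.34452791] [198.64848783 165.23654056] [226.1503268  173.02739846] [298.21027908 218.81703195]
[[-0.000e+00  4.012e-01 -9.160e-01]
 [ 1.000e-04 -9.160e-01 -4.012e-01]
 [-1.000e+00 -1.000e-04 -0.000e+00]]
```

```bash
python3 -m pendant '[0,-30.9,-24.9,0,94,0,-30.9,-24.9,0,94,0,-30.9,-24.9,0,94,0,-30.9,-24.9,0,94,0,-30.9,-24.9,0,94,0,-30.9,-24.9,0,94,0,-30.9,-24.9,0,94,0,-30.9,-24.9,0,94,0,-30.9,-24.9,0,94,0,-30.9,-24.9,0,94,0,-30.9,-24.9,0,94,0,-30.9,-24.9,0,94]'
python3 -m pendant '[0,-30.9,-24.9,0,80,0,-30.9,-24.9,0,80,0,-30.9,-24.9,0,80,0,-30.9,-24.9,0,80,0,-30.9,-24.9,0,80,0,-30.9,-24.9,0,80,0,-25,-20,0,80,0,0,0,0,80,0,0,0,0,80]'
python3 - <<'E'
from h import *
s=state();print(s["eef_pos"],s["orientation"])
p,d=snapshot("wrist");cv2.imwrite("pics/w1.png",p)
print(spot_in("wrist","cup"))
P=cloud("wrist",d,s); m=(np.hypot(P[...,0]-428,P[...,1]-202)<45)&(P[...,2]>50)&(P[...,2]<66)
q=P[m];print(len(q),q.mean(0),cv2.minEnclosingCircle(q[:,:2].astype(np.float32)))
E
```

```text
clock: 2.65
eef_pos: [355.8, -65.5, 166.8]
orientation: [0.145, 0.693, 0.144, -0.692]
wrist_force: [0.5, -0.5, -0.1]
finger_gap: 1.0
clock: 3.4
eef_pos: [426.2, 194.6, 166.2]
orientation: [-0.146, -0.692, -0.146, 0.692]
wrist_force: [-0.4, 0.1, -0.1]
finger_gap: 0.849
[426.18479692 194.62372625 166.18930935] [-0.14630909 -0.6916089  -0.14598801  0.69206812]
[{'at': [430.5, 204.0, 50.8], 'conf': 0.65}]
2521 [428.92444823 201.33078268  57.59071819] ((428.0925598144531, 200.76358032226562), 28.379253387451172)
```

View pics/w1.png

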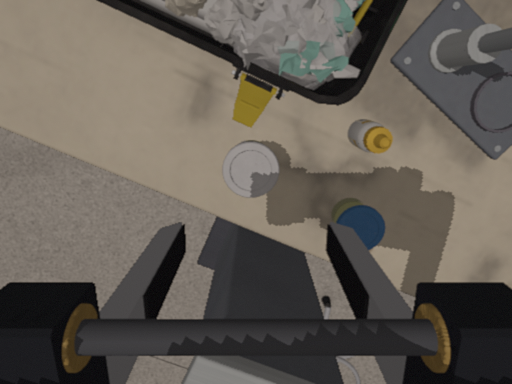

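```bash
python3 -m pendant '[0,-4.9,-4.2,0,80,33,0,0,0,80,33,0,0,0,80,25,0,0,0,80,20,0,0,0,80,14,0,0,0,80,8,0,0,0,80,0,0,0,0,80,0,0,0,0,80]'
python3 - <<'E'
from h import *
s=state();print(s["eef_pos"])
p,d=snapshot("side");cv2.imwrite("pics/s1.png",cv2.resize(p[180:330,180:340],None,fx=4,fy=4))
E
```

```text
clock: 4.25
eef_pos: [428.6, 199.1, 33.7]
orientation: [0.144, 0.692, 0.144, -0.692]
wrist_force: [0.6, -0.0, 0.3]
finger_gap: 0.854
[428.60072544 199.14161755  33.68642455]
```

View pics/s1.png

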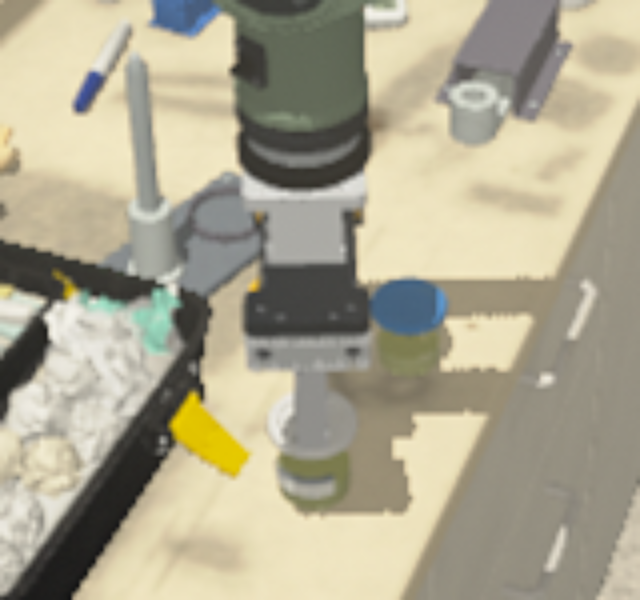

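```bash
python3 -m pendant '[0,0,0,0,40,0,0,0,0,40,0,0,0,0,40,0,0,0,0,40,0,0,0,0,40,0,0,0,0,40]'
python3 -m pendant '[-6,0,0,0,40,-15,0,0,0,40,-25,0,0,0,40,-25,0,0,0,40,-25,0,0,0,40,-10,0,0,0,40,0,0,0,0,40]'
python3 - <<'E'
from h import *
s=state();print(s["eef_pos"],s["wrist_force"])
p,d=snapshot("side");cv2.imwrite("pics/s2.png",cv2.resize(p[130:330,180:340],None,fx=3,fy=3))
E
```

```text
clock: 4.8
eef_pos: [428.4, 199.8, 33.5]
orientation: [0.145, 0.692, 0.145, -0.692]
wrist_force: [1.0, 0.8, 0.6]
finger_gap: 0.459
clock: 5.38
eef_pos: [430.9, 200.4, 142.6]
orientation: [0.145, 0.695, 0.145, -0.69]
wrist_force: [1.0, -0.1, 0.2]
finger_gap: 0.426
[430.90177636 200.41581336 142.64507467] [ 0.97929875 -0.14401291  0.19837151]
```

View pics/s2.png

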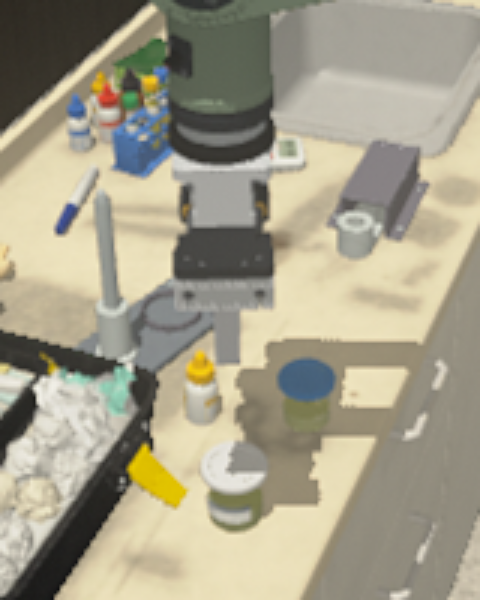

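Run:
```python
from h import *
s=state()
for n in("top","wrist","side"):
    p,d=snapshot(n);cv2.imwrite(f"pics/{n}3.png",p)
    P=cloud(n,d,s); m=(np.hypot(P[...,0]-428,P[...,1]-202)<50)&(P[...,2]>48)&(P[...,2]<66)
    q=P[m];print(n,len(q),q.mean(0),cv2.minEnclosingCircle(q[:,:2].astype(np.float32)))
```

```text
top 72 [409.96230183 193.17643855  56.48666385] ((411.020263671875, 193.68707275390625), 20.571674346923828)
wrist 2921 [430.63652341 201.8672517   59.18582878] ((429.6800842285156, 201.36489868164062), 28.252721786499023)
side 326 [428.06704824 204.56808921  56.26600268] ((428.490966796875, 201.70831298828125), 29.39187240600586)
```

View pics/wrist3.png

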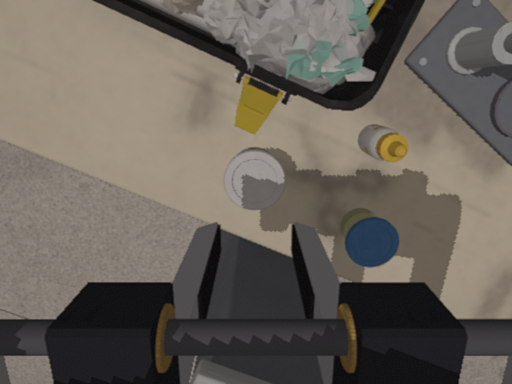

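Run:
```python
from h import *
s=state();print(s["eef_pos"],s["finger_gap"],rot(s["orientation"]).round(3),s["joint_positions"])
p,d=snapshot("side");P=cloud("side",d)
m=(np.hypot(P[...,0]-430,P[...,1]-200)<60)&(P[...,2]>75)&(P[...,2]<260)
q=P[m]
for z in range(75,260,15):
    k=q[(q[:,2]>=z)&(q[:,2]<z+15)]
    if len(k): print(z,len(k),k.min(0).round(),k.max(0).round())
p,d=snapshot("wrist");P=cloud("wrist",d,s)
M=np.array(get_calibration("wrist")["mount"])
f,cx,cy,_=cam("wrist",s)
v,u=np.mgrid[:384,:512];C=np.stack([(u-cx)/f*d,(v-cy)/f*d,d],-1)@M[:3,:3].T+M[:3,3]
for (r,c) in ((232,212),(232,300),(245,210),(260,200),(290,195),(330,195),(245,303),(335,250)):
    print(r,c,C[r,c].round(1))
```

```text
[426.71637349 199.25613042 137.44794725] 0.4245203844674685 [[-0.004  0.401 -0.916]
 [-0.001 -0.916 -0.401]
 [-1.    -0.001  0.004]] [ 2.52791970e-01  1.25636744e-02  1.81803408e+00 -5.14830425e-06
  1.31463597e+00  1.41078405e+00]
180 35 [406. 220. 182.] [423. 233. 195.]
195 41 [407. 223. 195.] [422. 233. 210.]
210 41 [407. 225. 210.] [422. 234. 224.]
225 34 [406. 225. 225.] [423. 234. 236.]
232 212 [-53.5 -22.7  -8.2]
232 300 [-53.6  23.3  -8.2]
245 210 [-69.8 -21.7  -8.4]
260 200 [-86.4 -23.8  -9.3]
290 195 [-108.4  -22.2   -8.6]
330 195 [-152.9  -13.8  -26.6]
245 303 [-2.19e+02 -1.00e-01 -7.90e+01]
335 250 [-154.3   -1.2  -26.3]
```

View pics/top3.png

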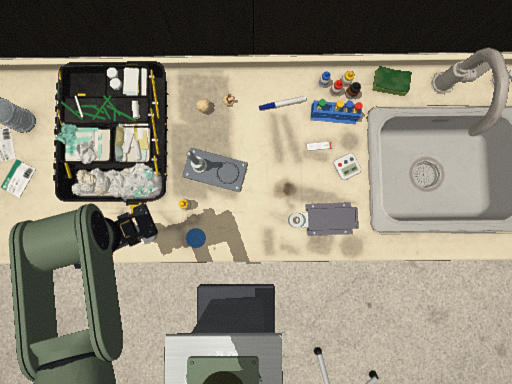

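```bash
cat > tip.py <<'E'
from h import *
s=state();p,d=snapshot("wrist")
M=np.array(get_calibration("wrist")["mount"]);f,cx,cy,_=cam("wrist",s)
v,u=np.mgrid[:384,:512];C=np.stack([(u-cx)/f*d,(v-cy)/f*d,d],-1)@M[:3,:3].T+M[:3,3]
m=(d>0)&(d<235)&(C[...,0]>-110)&(C[...,0]<5)&(abs(C[...,1])<70)
for sg in(-1,1):
    q=C[m&(C[...,1]*sg>0)]; print(sg,len(q), "xmax",np.percentile(q[:,0],99.5).round(1), "tip y",q[q[:,0]>np.percentile(q[:,0],95)][:,1:].mean(0).round(1))
print(s["eef_pos"].round(1),s["finger_gap"])
p,d=snapshot("side");P=cloud("side",d);e=s["eef_pos"]
m=(np.hypot(P[...,0]-e[0],P[...,1]-e[1])<60)&(P[...,2]>e[2]-30)&(P[...,2]<e[2]+70)
q=P[m]; print("side zmin",np.percentile(q[:,2],[0,1,5]) if len(q) else 0)
E
python3 -m pendant '[0,0,0,0,0,0,0,0,0,0,0,0,0,0,0,0,0,0,0,0,0,0,0,0,0,0,0,0,0,0,0,0,0,0,0]'; python3 tip.py
python3 -m pendant '[0,0,0,0,80,0,0,0,0,80,0,0,0,0,80,0,0,0,0,80,0,0,0,0,80,0,0,0,0,80,0,0,0,0,80,0,0,0,0,80,0,0,0,0,80,0,0,0,0,80]'; python3 tip.py
```

```text
clock: 6.27
eef_pos: [428.3, 199.7, 139.4]
orientation: [0.145, 0.692, 0.145, -0.692]
wrist_force: [-0.1, -0.9, 0.6]
finger_gap: 0.011
-1 1646 xmax -41.7 tip y [-4.4 -8.3]
1 1647 xmax -41.5 tip y [ 4.5 -8.3]
[428.3 199.7 139.4] 0.01113909067498287
side zmin [178.43217914 178.49595358 180.34450782]
clock: 7.2
eef_pos: [428.3, 199.7, 139.3]
orientation: [-0.145, -0.692, -0.145, 0.692]
wrist_force: [0.1, -0.0, 0.7]
finger_gap: 0.675
-1 3117 xmax -40.7 tip y [-33.8  -4. ]
1 3095 xmax -40.4 tip y [34.  -4.2]
[428.3 199.7 139.3] 0.6745888139395103
side zmin [179.99205771 183.13330335 187.48723421]
```

```bash
python3 -m pendant '[0,-0.7,-0.5,0,80,36,0,0,0,80,36,0,0,0,80,30,0,0,0,80,20,0,0,0,80,10,0,0,0,80,8,0,0,0,80,0,0,0,0,80]'
python3 - <<'E'
from h import *
s=state();print(s["eef_pos"])
p,d=snapshot("side");cv2.imwrite("pics/s4.png",cv2.resize(p[180:330,180:340],None,fx=4,fy=4))
E
```

```text
clock: 7.97
eef_pos: [427.7, 200.3, -1.6]
orientation: [-0.145, -0.691, -0.145, 0.693]
wrist_force: [-0.6, -0.0, 0.2]
finger_gap: 0.853
[427.71675955 200.34127382  -1.59807297]
```

View pics/s4.png

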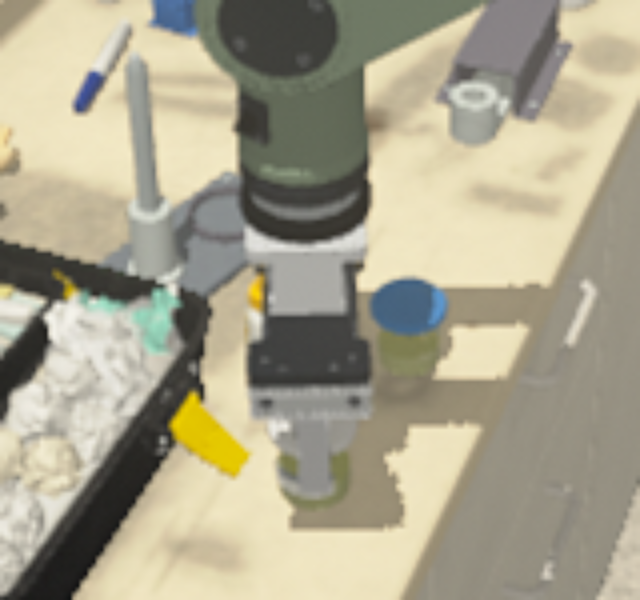

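```bash
python3 -m pendant '[0,0,0,0,40,0,0,0,0,40,0,0,0,0,40,0,0,0,0,40,0,0,0,0,40,0,0,0,0,40,0,0,0,0,40,0,0,0,0,40]'
python3 -m pendant '[-6,0,0,0,40,-15,0,0,0,40,-25,0,0,0,40,-25,0,0,0,40,-20,0,0,0,40,-10,0,0,0,40,0,0,0,0,40]'
python3 - <<'E'
from h import *
s=state();print(s["eef_pos"],s["wrist_force"])
p,d=snapshot("side");cv2.imwrite("pics/s5.png",cv2.resize(p[130:330,180:340],None,fx=3,fy=3))
E
```

```text
clock: 8.68
eef_pos: [429.5, 200.8, 0.3]
orientation: [0.145, 0.693, 0.145, -0.691]
wrist_force: [0.4, 0.6, 6.5]
finger_gap: 0.592
clock: 9.27
eef_pos: [430.4, 201.0, 102.8]
orientation: [0.145, 0.694, 0.145, -0.69]
wrist_force: [-0.4, 0.4, -1.0]
finger_gap: 0.591
[430.38091392 201.0483371  102.77627518] [-0.36030201  0.38713628 -1.01276972]
```

View pics/s5.png

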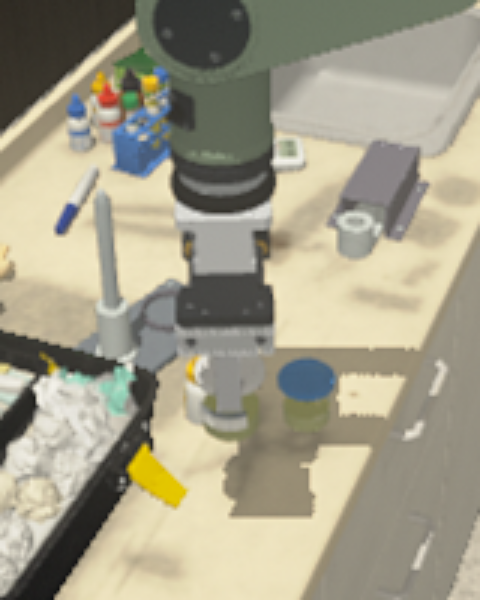

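```bash
python3 -m pendant '[0,0,0,-6.35,40,0,0,0,-6.35,40,0,0,0,-6.35,40,0,0,0,-6.35,40,0,0,0,-6.35,40,0,0,0,-6.35,40,0,0,0,-6.35,40,0,0,0,-6.35,40]'
python3 -m pendant '[0,8,15,0,40,0,15,28,0,40,0,17,32,0,40,0,17,32,0,40,0,17,32,0,40,0,16,30,0,40,0,14,26,0,40,0,8,14,0,40,0,0,0,0,40,0,0,0,0,40]'
python3 - <<'E'
from h import *
s=state();print(s["eef_pos"],s["wrist_force"],s["finger_gap"],rot(s["orientation"]).round(3).tolist())
for n in ("side","wrist"):
    p,d=snapshot(n);cv2.imwrite(f"pics/{n}6.png",p)
P=cloud("wrist",d,s);np.save("w6.npy",P)
m=(P[...,0]>540)&(P[...,0]<690)&(P[...,1]>-90)&(P[...,1]<120)&(P[...,2]>5)&(P[...,2]<22)
q=P[m];print(len(q),cv2.minAreaRect(q[:,:2].astype(np.float32)))
r=P[(P[...,2]>14)&(P[...,2]<22)&(np.hypot(P[...,0]-592,P[...,1]+15)<37)];print("ring",len(r),cv2.minEnclosingCircle(r[:,:2].astype(np.float32)),r.mean(0))
r=P[(P[...,2]>80)&(P[...,2]<180)&(np.hypot(P[...,0]-613,P[...,1]-63)<20)];print("rod",len(r),r.mean(0) if len(r) else 0)
E
```

```text
clock: 9.98
eef_pos: [426.5, 200.0, 97.9]
orientation: [-0.429, -0.56, -0.43, 0.563]
wrist_force: [-0.1, -0.4, -0.7]
finger_gap: 0.587
clock: 10.82
eef_pos: [478.7, -31.0, 98.4]
orientation: [-0.426, -0.563, -0.428, 0.564]
wrist_force: [0.9, 0.9, 0.3]
finger_gap: 0.588
[478.69882037 -31.01227044  98.35983102] [0.88201345 0.91998391 0.3170615 ] 0.5882094137921603 [[-0.004, 0.963, -0.27], [0.001, -0.27, -0.963], [-1.0, -0.004, -0.0]]
15269 ((600.01953125, 12.493934631347656), (151.87486267089844, 86.18424224853516), 74.30661010742188)
ring 937 ((592.503662109375, -15.403675079345703), 31.13779067993164) [593.9406832  -14.84039371  17.75604766]
rod 1376 [608.29745794  58.75935208 112.31787827]
```

View pics/wrist6.png

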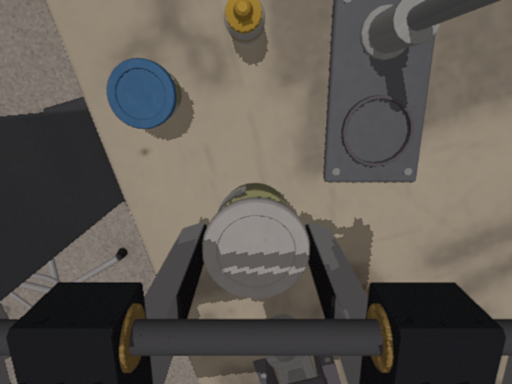

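View pics/side6.png

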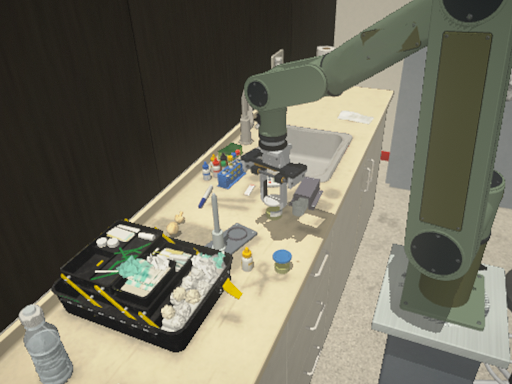

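Run:
```python
from h import *
P=np.load("w6.npy");s=state()
e=s["eef_pos"];print(e)
m=(np.hypot(P[...,0]-e[0],P[...,1]-e[1])<40)&(P[...,2]>140)&(P[...,2]<175)
m[:, :208]=0;m[:,306:]=0
q=P[m];q=q[q[:,2]>np.median(q[:,2])-4]
print(len(q),np.median(q,0),cv2.minEnclosingCircle(q[:,:2].astype(np.float32)))
A=np.c_[q[:,:2]-q[:,:2].mean(0),np.ones(len(q))];x=np.linalg.lstsq(A,q[:,2],rcond=None)[0];print("slope",x)
```

```text
[478.89868719 -29.76231311  98.94412708]
8184 [478.75746572 -29.866618   155.91861518] ((478.28265380859375, -31.494131088256836), 28.372657775878906)
slope [-1.84861759e-02 -1.31369994e-05  1.55946164e+02]
```

```bash
python3 -m pendant '[0,10,-4.4,0,40,0,25,-11,0,40,0,30,-13,0,40,0,25,-11,0,40,0,15,-6,0,40,25,0,0,0,40,25,0,0,0,40,8,0,0,0,40,0,0,0,0,40,0,0,0,0,40]'
python3 - <<'E'
from h import *
s=state();print(s["eef_pos"],s["wrist_force"],s["finger_gap"])
for n in ("side","wrist","top"):
    p,d=snapshot(n);cv2.imwrite(f"pics/{n}7.png",p if n!="side" else cv2.resize(p[130:300,160:330],None,fx=3.5,fy=3.5))
    P=cloud(n,d,s)
    m=(np.hypot(P[...,0]-592,P[...,1]+15)<31)&(P[...,2]>78)&(P[...,2]<105)
    if n=="wrist":m[:, :208]=0;m[:,306:]=0
    q=P[m];
    if len(q)>5:
        q=q[q[:,2]>np.percentile(q[:,2],80)-6];print(n,len(q),np.median(q,0),cv2.minEnclosingCircle(q[:,:2].astype(np.float32)))
    r=P[(P[...,2]>14)&(P[...,2]<22)&(np.hypot(P[...,0]-592,P[...,1]+15)<37)]
    if len(r): print("ring",len(r),cv2.minEnclosingCircle(r[:,:2].astype(np.float32)))
E
```

```text
clock: 11.75
eef_pos: [593.4, -14.3, 42.1]
orientation: [-0.428, -0.563, -0.428, 0.563]
wrist_force: [0.0, 0.1, 0.3]
finger_gap: 0.589
[593.39485618 -14.30343393  42.05674666] [0.0306468  0.14436307 0.31355239] 0.589207823061662
side 150 [597.29899336  -8.80870292  98.29964776] ((594.5762939453125, -9.98061466217041), 29.515413284301758)
ring 46 ((591.9852294921875, -11.324594497680664), 32.4835319519043)
wrist 8248 [593.32068328 -12.95937794  99.54548574] ((592.416259765625, -14.717592239379883), 28.429250717163086)
ring 613 ((591.5730590820312, -13.946783065795898), 30.850563049316406)
```

View pics/wrist7.png

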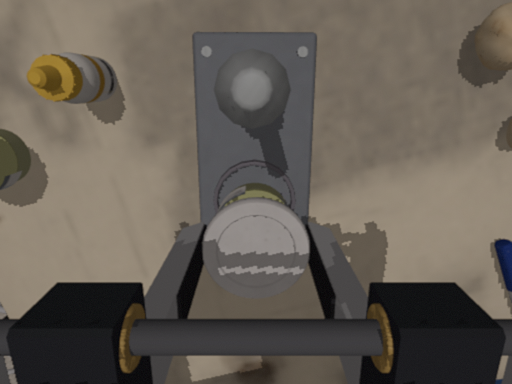

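View pics/side7.png

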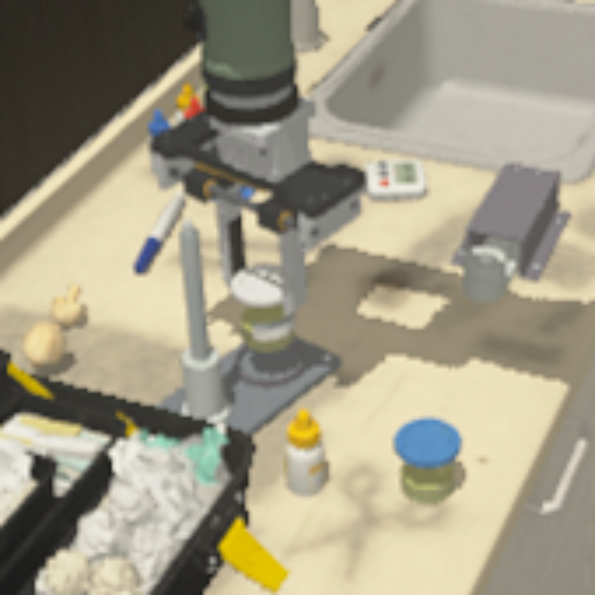

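```bash
python3 -m pendant '[10,0,0,0,40,8,0,0,0,40,6,0,0,0,40,4,0,0,0,40,2.5,0,0,0,40,0,0,0,0,40]'; python3 -m pendant '[1,0,0,0,40,0.5,0,0,0,40,0,0,0,0,40]'
python3 - <<'E'
from h import *
s=state();print(s["eef_pos"],s["wrist_force"],s["finger_gap"])
for n in ("side",):
    p,d=snapshot(n);cv2.imwrite(f"pics/{n}8.png",p if n!="side" else cv2.resize(p[130:300,160:330],None,fx=3.5,fy=3.5))
E
```

```text
clock: 12.4
eef_pos: [593.0, -15.2, 11.0]
orientation: [-0.427, -0.563, -0.428, 0.563]
wrist_force: [0.2, 0.0, 0.1]
finger_gap: 0.593
clock: 12.65
eef_pos: [593.9, -15.3, 10.5]
orientation: [0.428, 0.563, 0.428, -0.563]
wrist_force: [-0.3, -0.1, 0.0]
finger_gap: 0.591
[593.87823653 -15.30799381  10.5015405 ] [-0.30475736 -0.06095709  0.00466895] 0.5908973124598534
```

View pics/side8.png

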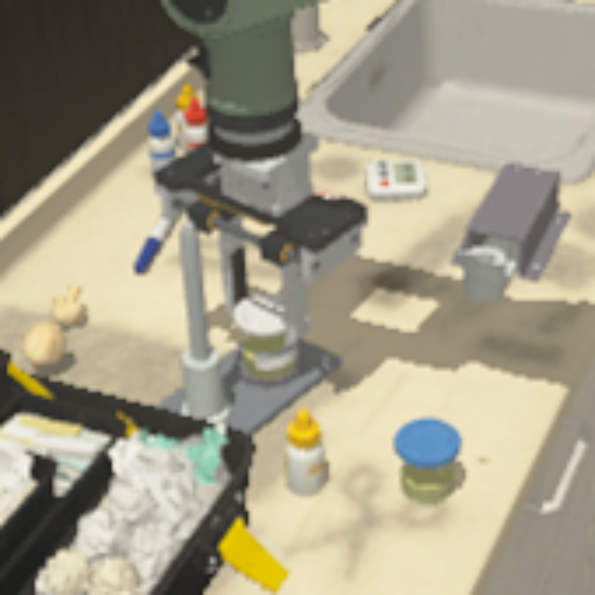

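```bash
python3 -m pendant '[1,0,0,0,40,0,0,0,0,40]';python3 -m pendant '[1,0,0,0,40,0,0,0,0,40]';python3 -m pendant '[0.7,0,0,0,40,0,0,0,0,40]'
```

```text
clock: 12.87
eef_pos: [594.0, -15.3, 10.3]
orientation: [0.428, 0.563, 0.428, -0.563]
wrist_force: [-2.2, 1.1, 4.3]
finger_gap: 0.588
clock: 13.03
eef_pos: [594.1, -15.3, 10.3]
orientation: [0.428, 0.563, 0.428, -0.563]
wrist_force: [-4.6, 1.3, 9.5]
finger_gap: 0.589
clock: 13.2
eef_pos: [594.1, -15.3, 10.2]
orientation: [0.428, 0.563, 0.428, -0.563]
wrist_force: [-4.8, 1.1, 12.5]
finger_gap: 0.591
```

```bash
python3 -m pendant '[-1.5,0,0,0,40,0,0,0,0,75,0,0,0,0,75,0,0,0,0,75,0,0,0,0,75,0,0,0,0,75,0,0,0,0,75]'
python3 -m pendant '[-10,0,0,0,75,-25,0,0,0,75,-35,0,0,0,75,-35,0,0,0,75,-30,0,0,0,75,0,0,0,0,75]'
python3 - <<'E'
from h import *
s=state();print(s["eef_pos"],s["wrist_force"],s["finger_gap"])
for n in ("side","wrist"):
    p,d=snapshot(n);cv2.imwrite(f"pics/{n}9.png",p if n!="side" else cv2.resize(p[130:300,160:330],None,fx=3.5,fy=3.5))
    P=cloud(n,d,s)
    m=(np.hypot(P[...,0]-592,P[...,1]+15)<45)&(P[...,2]>60)&(P[...,2]<76);q=P[m]
    print(n,len(q),np.median(q,0),cv2.minEnclosingCircle(q[:,:2].astype(np.float32)))
    A=np.c_[q[:,:2]-q[:,:2].mean(0),np.ones(len(q))];print(np.linalg.lstsq(A,q[:,2],rcond=None)[0])
    r=P[(P[...,2]>14)&(P[...,2]<22)&(np.hypot(P[...,0]-592,P[...,1]+15)<37)]
    if len(r): print("ring",len(r),cv2.minEnclosingCircle(r[:,:2].astype(np.float32)))
    r=P[(P[...,2]>90)&(P[...,2]<205)&(np.hypot(P[...,0]-613,P[...,1]-63)<20)]
    if len(r): print("rod",len(r),r.mean(0),r[:,2].max(),cv2.minEnclosingCircle(r[:,:2].astype(np.float32)),cv2.minEnclosingCircle(r[r[:,2]>170][:,:2].astype(np.float32)))
E
```

```text
clock: 13.78
eef_pos: [593.5, -15.3, 8.8]
orientation: [-0.428, -0.563, -0.428, 0.563]
wrist_force: [0.2, 0.1, -0.1]
finger_gap: 0.794
clock: 14.28
eef_pos: [599.5, -16.1, 153.5]
orientation: [0.432, 0.567, 0.424, -0.559]
wrist_force: [0.9, 0.3, 0.6]
finger_gap: 0.799
[599.49600356 -16.1431519  153.47197146] [0.90262937 0.31928398 0.59131719] 0.7985026060285237
side 193 [592.08204819 -11.19344332  66.0322654 ] ((593.1727294921875, -14.014019966125488), 31.239049911499023)
[ 4.12578340e-03 -1.71176119e-02  6.60058528e+01]
ring 75 ((591.6939086914062, -9.61823844909668), 30.685138702392578)
rod 187 [612.50267509  68.41639024 146.9907018 ] 200.27612053060454 ((613.1903686523438, 66.8744888305664), 8.444026947021484) ((613.5447387695312, 67.0969009399414), 7.648650646209717)
wrist 2895 [595.30168998 -14.96832235  71.07394383] ((594.8018188476562, -16.2996883392334), 28.506240844726562)
[ 3.97658138e-03 -7.14795577e-03  7.10582345e+01]
ring 690 ((592.07763671875, -14.903719902038574), 36.919342041015625)
rod 753 [615.89682554  62.28058049 198.93713974] 204.9807374888189 ((615.7355346679688, 62.25005340576172), 7.922829627990723) ((615.7355346679688, 62.25005340576172), 7.922829627990723)
```

View pics/wrist9.png

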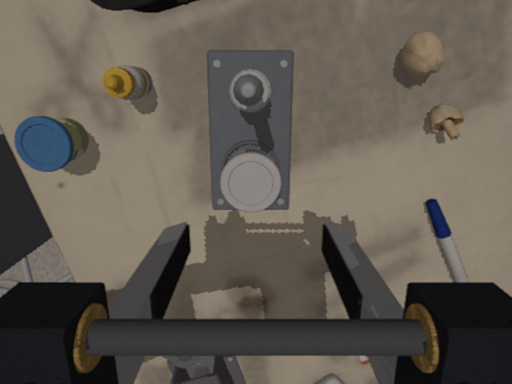

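View pics/side9.png

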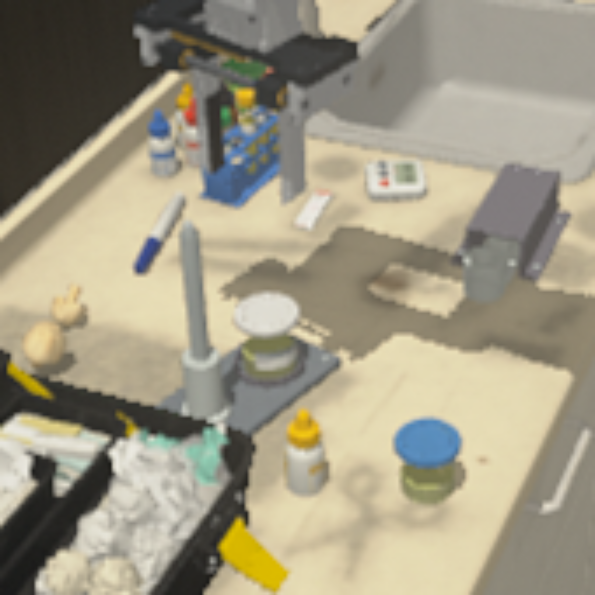

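```bash
python3 -m pendant '[0,0,0,-5.7,75,0,0,0,-5.7,75,0,0,0,-5.8,75,0,-15,19,0,75,0,-23,29,0,75,0,-23,29,0,75,0,-23,29,0,75,0,-23,29,0,75,0,-20,26,0,75,0,-11,15,0,75,0,0,0,0,75]'
python3 -m pendant '[0,0,0,0,70,0,0,0,0,70]'
cat > hub.py <<'E'
from h import *
import sys
tag=sys.argv[1]
s=state();print(s["eef_pos"],rot(s["orientation"]).round(3).tolist(),s["finger_gap"])
p,d=snapshot("wrist");cv2.imwrite(f"pics/w{tag}.png",p);P=cloud("wrist",d,s);np.save(f"w{tag}.npy",P)
E
python3 hub.py 10
```

```text
clock: 15.3
eef_pos: [457.3, -196.9, 142.1]
orientation: [0.505, 0.493, 0.507, -0.495]
wrist_force: [0.1, 0.3, 0.4]
finger_gap: 0.799
clock: 15.47
eef_pos: [460.4, -194.1, 143.0]
orientation: [0.506, 0.493, 0.508, -0.493]
wrist_force: [0.1, 1.3, 0.5]
finger_gap: 0.746
[ 460.37952687 -194.11215209  143.01176256] [[-0.002, 1.0, 0.029], [0.002, 0.029, -1.0], [-1.0, -0.002, -0.002]] 0.7459209093802677
```

View pics/w10.png

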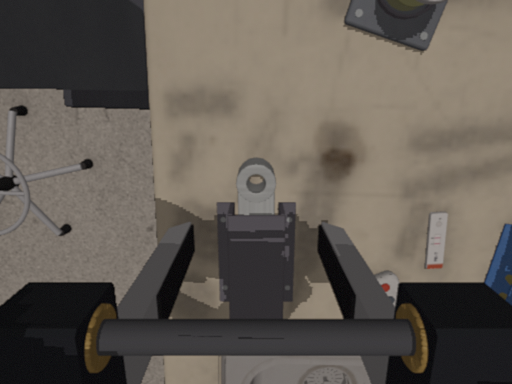

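```bash
cat > hubfit.py <<'E'
from h import *
from scipy.optimize import least_squares
import sys
for f in sys.argv[1:]:
    P=np.load(f); P=cloud("top",P) if "top" in f else P
    m=(P[...,2]>33)&(P[...,2]<43)&(abs(P[...,0]-460)<35)&(P[...,1]>-226)&(P[...,1]<-165)
    q=P[m]; print(f,len(q),np.median(q,0),cv2.minEnclosingCircle(q[:,:2].astype(np.float32)))
    h=P[(P[...,2]>40)&(P[...,2]<52)&(abs(P[...,0]-460)<40)&(P[...,1]<-222)&(P[...,1]>-375)]
    print("hood",len(h),cv2.minAreaRect(h[:,:2].astype(np.float32)),h[:,1].max(), np.median(h[:,2]))
E
python3 hubfit.py w10.npy top0.npy
```

```text
w10.npy 986 [ 459.54125924 -200.53517209   38.57080611] ((459.567626953125, -201.21824645996094), 19.8316650390625)
hood 5826 ((462.4657897949219, -290.99365234375), (57.989200592041016, 119.27889251708984), 1.7025246620178223) -230.919655544715 46.766006190919086
top0.npy 131 [ 459.04573327 -201.15776576   37.53105355] ((459.319091796875, -201.2045440673828), 19.454124450683594)
hood 1059 ((462.35040283203125, -297.3758239746094), (57.73619842529297, 131.6865234375), 1.6376303434371948) -231.92009174840865 45.50425692145768
```

```bash
python3 -m pendant '[0,-1,7,0,66,35,0,0,0,66,38,0,0,0,66,35,0,0,0,66,28,0,0,0,66,18,0,0,0,66,10,0,0,0,66,6,0,0,0,66,3,0,0,0,66,0,0,0,0,66]'
python3 - <<'E'
from h import *
s=state();print(s["eef_pos"],s["wrist_force"],s["finger_gap"])
p,d=snapshot("side");cv2.imwrite("pics/s11.png",cv2.resize(p[130:250,220:370],None,fx=4,fy=4))
E
```

```text
clock: 16.35
eef_pos: [460.8, -202.4, -28.5]
orientation: [0.508, 0.493, 0.507, -0.493]
wrist_force: [-0.4, -0.4, 0.8]
finger_gap: 0.703
[ 460.75206706 -202.41023906  -28.47078814] [-0.41860156 -0.44006474  0.7707443 ] 0.703319403557406
```

View pics/s11.png

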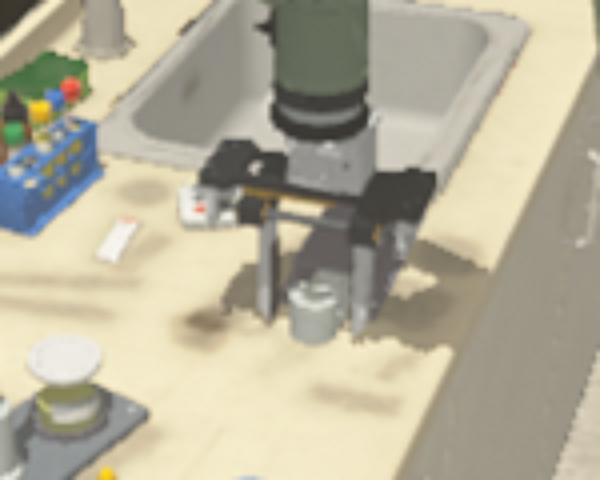

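```bash
python3 -m pendant '[0,0,0,0,30,0,0,0,0,30,0,0,0,0,30,0,0,0,0,30,0,0,0,0,30,0,0,0,0,30,0,0,0,0,30,0,0,0,0,30]'
python3 -m pendant '[0,0,-3,0,30,0,0,-5,0,30,0,0,-6,0,30]'
```

```text
clock: 17.07
eef_pos: [460.4, -202.5, -28.2]
orientation: [0.508, 0.493, 0.507, -0.493]
wrist_force: [-1.3, 0.8, 5.0]
finger_gap: 0.424
clock: 17.32
eef_pos: [460.5, -189.3, -28.3]
orientation: [0.508, 0.493, 0.506, -0.493]
wrist_force: [0.2, -4.3, 4.2]
finger_gap: 0.425
```

```bash
python3 -m pendant '[0,0,-10,0,30,0,0,-12,0,30,0,0,-12,0,30,0,0,-12,0,30,0,0,-12,0,30,0,0,-12,0,30,0,0,-12,0,30,0,0,-12,0,30,0,0,-12,0,30,0,0,-12,0,30,0,0,-8,0,30,0,0,0,0,30]'
python3 - <<'E'
from h import *
s=state();print(s["eef_pos"],s["wrist_force"],s["finger_gap"])
p,d=snapshot("side");cv2.imwrite("pics/s12.png",cv2.resize(p[130:250,220:370],None,fx=4,fy=4))
E
```

```text
clock: 18.32
eef_pos: [456.1, -60.1, -28.3]
orientation: [0.508, 0.493, 0.508, -0.492]
wrist_force: [1.2, 0.2, 8.1]
finger_gap: 0.424
[456.09673812 -60.05027146 -28.28517532] [1.23209189 0.20102401 8.14028001] 0.4244179799106659
```

View pics/s12.png

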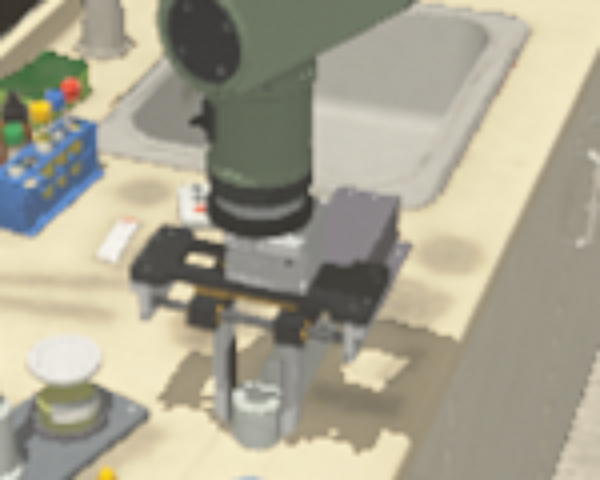

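```bash
python3 -m pendant '[0,0,0,0,60,0,0,0,0,60,0,0,0,0,60,0,0,0,0,60,0,0,0,0,60,-15,0,0,0,60,-30,0,0,0,60,-40,0,0,0,60,-40,0,0,0,60,-25,0,0,0,60,0,0,0,0,60,0,0,0,0,60]'
python3 hub.py 13
```

```text
clock: 19.37
eef_pos: [457.2, -62.7, 122.7]
orientation: [0.508, 0.493, 0.506, -0.492]
wrist_force: [-0.2, -0.4, 0.1]
finger_gap: 0.639
[457.19428047 -62.68189917 122.69101708] [[0.004, 1.0, 0.029], [-0.001, 0.029, -1.0], [-1.0, 0.004, 0.001]] 0.6392227165495245
```

View pics/w13.png

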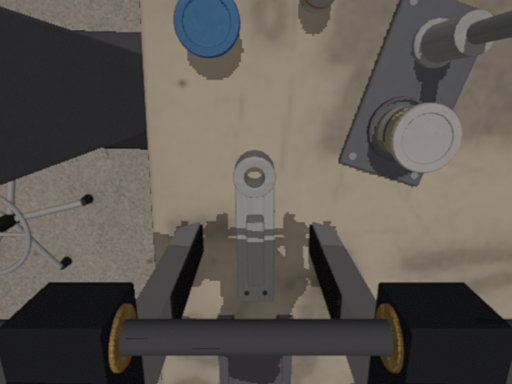

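Run:
```python
from h import *
p,d=snapshot("top");np.save("top13.npy",d)
for n,P in (("w",np.load("w13.npy")),("t",cloud("top",d))):
    m=(P[...,2]>31)&(P[...,2]<42)&(abs(P[...,0]-457)<40)&(P[...,1]>-230)&(P[...,1]<-30);q=P[m]
    h=q[q[:,1]>-86];print(n,len(q),cv2.minEnclosingCircle(h[:,:2].astype(np.float32)),np.median(h[:,2]))
    b=q[(q[:,1]<-100)];
    if len(b)>5:print("block",len(b),cv2.minAreaRect(b[:,:2].astype(np.float32)),np.median(b[:,2]))
    m=(P[...,2]>5)&(P[...,2]<42)&(abs(P[...,0]-457)<30)&(P[...,1]>-225)&(P[...,1]<-85);q=P[m]
    print("paddle",len(q),cv2.minAreaRect(q[:,:2].astype(np.float32)),q[:,1].min(),q[:,1].max())
```

```text
w 2296 ((455.1414794921875, -58.824764251708984), 19.826175689697266) 38.49476113757288
block 1135 ((457.7920837402344, -138.6635284423828), (17.177011489868164, 69.75282287597656), 2.022355318069458) 35.54623381703459
paddle 3919 ((458.1542663574219, -146.788330078125), (39.69460678100586, 124.56614685058594), 2.49019718170166) -209.4646318576347 -85.02535647088925
t 48 ((0.0, 0.0), 0.0) nan
block 48 ((458.3157043457031, -142.2750244140625), (16.461706161499023, 60.04399871826172), 2.084890127182007) 34.44787611680306
paddle 285 ((459.6315002441406, -160.02349853515625), (99.01425170898438, 38.526649475097656), 89.51173400878906) -209.38802054644435 -110.35435405815568
  return _methods._mean(a, axis=axis, dtype=dtype,
  ret = ret.dtype.type(ret / rcount)
```

```bash
python3 -m pendant '[0,-0.6,22,0,50,0,-0.6,22,0,50,0,-0.4,22,0,50,30,0,0,0,50,38,0,0,0,50,30,0,0,0,50,22,0,0,0,50,13,0,0,0,50,8,0,0,0,50,4,0,0,0,50,0,0,0,0,50]'
python3 - <<'E'
from h import *
s=state();print(s["eef_pos"],s["wrist_force"],s["finger_gap"])
p,d=snapshot("side");cv2.imwrite("pics/s14.png",cv2.resize(p[130:250,220:370],None,fx=4,fy=4))
p,d=snapshot("wrist");cv2.imwrite("pics/w14.png",p)
E
```

```text
clock: 20.38
eef_pos: [454.7, -127.5, -25.5]
orientation: [0.506, 0.492, 0.508, -0.493]
wrist_force: [-0.4, -0.0, -0.2]
finger_gap: 0.531
[ 454.65886297 -127.50056443  -25.48179959] [-0.39583442 -0.04632973 -0.21533574] 0.5307890545160672
```

View pics/s14.png

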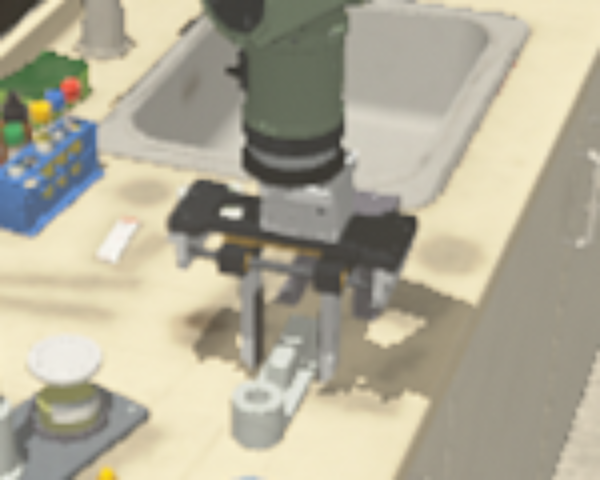

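View pics/w14.png

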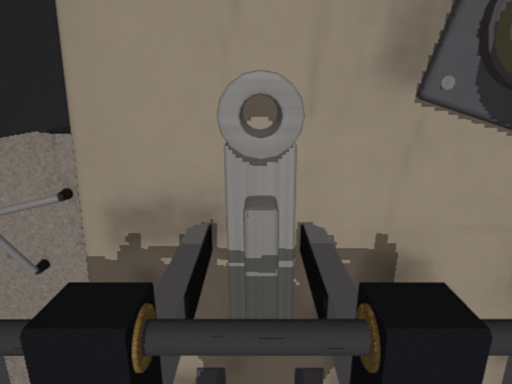

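```bash
python3 -m pendant '[0,2.5,0,0,50,0,0,0,0,8,0,0,0,0,8,0,0,0,0,8,0,0,0,0,8,0,0,0,0,8,0,0,0,0,8,0,0,0,0,8,0,0,0,0,8,0,0,0,0,8]'
python3 -m pendant '[-5,0,0,0,8,-10,0,0,0,8,-10,0,0,0,8,0,0,0,0,8,0,0,0,0,8]'
python3 - <<'E'
from h import *
s=state();print(s["eef_pos"],s["wrist_force"],s["wrist_torque"],s["finger_gap"])
p,d=snapshot("side");cv2.imwrite("pics/s15.png",cv2.resize(p[130:250,220:370],None,fx=4,fy=4))
p,d=snapshot("wrist");cv2.imwrite("pics/w15.png",p)
E
```

```text
clock: 21.32
eef_pos: [458.8, -128.2, -23.7]
orientation: [0.507, 0.493, 0.507, -0.493]
wrist_force: [-0.8, 0.6, 3.0]
finger_gap: 0.187
clock: 21.73
eef_pos: [459.9, -128.8, 2.4]
orientation: [0.508, 0.493, 0.506, -0.492]
wrist_force: [-0.1, 0.4, -1.9]
finger_gap: 0.187
[ 459.91101808 -128.781489      2.40411952] [-0.11710361  0.40001316 -1.87375333] [-0.05344483 -0.12703482  0.05009683] 0.18747333843012745
```

View pics/s15.png

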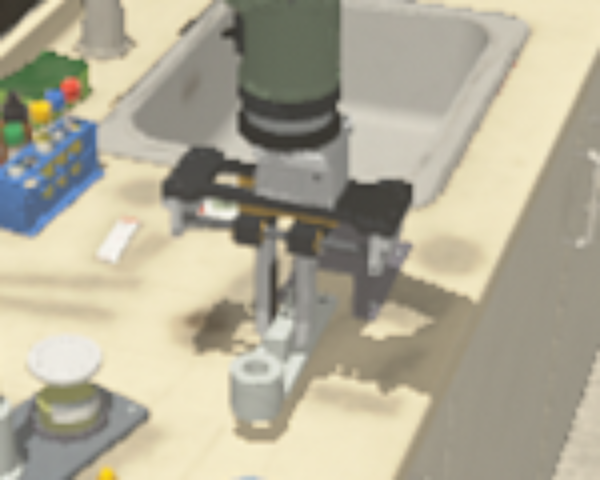

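View pics/w15.png

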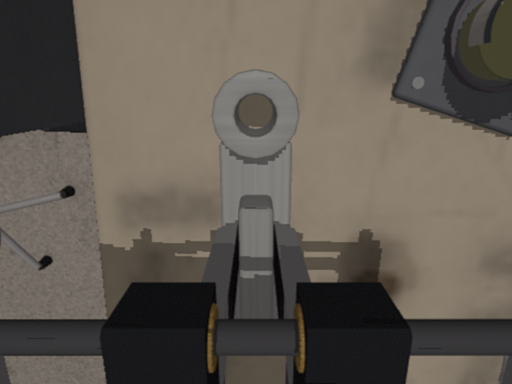

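```bash
cat > held.py <<'E'
from h import *
import sys
s=state();p,d=snapshot("wrist")
M=np.array(get_calibration("wrist")["mount"]);f,cx,cy,_=cam("wrist",s)
v,u=np.mgrid[:384,:512];C=np.stack([(u-cx)/f*d,(v-cy)/f*d,d],-1)@M[:3,:3].T+M[:3,3]
# hub top in tool coords: x ~ 38mm above underside
m=(abs(C[...,1])<30)&(C[...,2]<-45)&(C[...,2]>-100)&(C[...,0]<3)&(C[...,0]>-40)&(d>0)
q=C[m];md=np.median(q[:,0]);q=q[abs(q[:,0]-md)<3.5]
print("hub n",len(q),"x",md.round(2),"enc y,z",np.round(cv2.minEnclosingCircle(q[:,1:].astype(np.float32))[0],2),cv2.minEnclosingCircle(q[:,1:].astype(np.float32))[1])
A=np.c_[q[:,1:]-q[:,1:].mean(0),np.ones(len(q))];print("slope (dx/dy,dx/dz)",np.linalg.lstsq(A,q[:,0],rcond=None)[0].round(4))
b=C[(abs(C[...,1])<8)&(C[...,2]>-25)&(C[...,2]<-12)&(C[...,0]<5)&(C[...,0]>-45)&(d>0)]
print("block top",len(b),np.median(b,0).round(2))
k=C[(abs(C[...,1])<16)&(C[...,2]>-45)&(C[...,2]<-12)&(C[...,0]<26)&(C[...,0]>0)&(d>0)]
if len(k):
    k=k[k[:,0]>5]; A=np.c_[k[:,1:]-k[:,1:].mean(0),np.ones(len(k))];print("paddle",len(k),k.mean(0).round(1),np.linalg.lstsq(A,k[:,0],rcond=None)[0].round(4))
print(s["eef_pos"].round(2),rot(s["orientation"]).round(4).tolist())
if len(sys.argv)>1:
    cv2.imwrite(f"pics/w{sys.argv[1]}.png",p);np.save(f"w{sys.argv[1]}.npy",cloud("wrist",d,s))
E
python3 held.py
python3 -m pendant '[-15,0,0,0,8,-25,0,0,0,8,-32,0,0,0,8,-32,0,0,0,8,-32,0,0,0,8,-25,0,0,0,8,-18,0,0,0,8,-9,0,0,0,8,0,0,0,0,8,0,0,0,0,8]'
python3 held.py 16
```

```text
hub n 4005 x 0.65 enc y,z [  0.1  -72.61] 40.47382354736328
slope (dx/dy,dx/dz) [-5.000e-04 -1.200e-03  7.405e-01]
block top 213 [-37.73  -0.04 -24.05]
[ 458.75 -128.21    1.31] [[0.0003, 0.9996, 0.0289], [-0.0002, 0.0289, -0.9996], [-1.0, 0.0003, 0.0002]]
clock: 22.72
eef_pos: [458.3, -128.0, 188.3]
orientation: [0.507, 0.493, 0.508, -0.493]
wrist_force: [-0.5, -0.4, -1.9]
finger_gap: 0.185
hub n 429 x -34.26 enc y,z [ -0.77 -55.57] 22.150293350219727
slope (dx/dy,dx/dz) [ 1.20000e-03  6.50000e-03 -3.42547e+01]
block top 217 [-38.02   0.48 -24.08]
[ 458.27 -127.99  188.26] [[-0.0011, 0.9996, 0.0288], [0.0005, 0.0288, -0.9996], [-1.0, -0.001, -0.0005]]
```

View pics/w16.png

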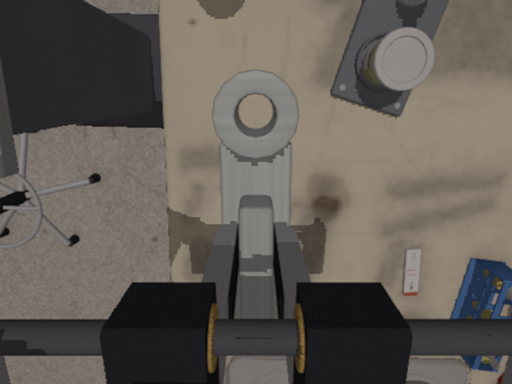

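```bash
python3 - <<'E'
t=open('held.py').read()
a=t.index("m=(abs");b=t.index("b=C[")
t=t[:a]+'''m=(np.hypot(u-255.5,v-113)<50)&(d>0)&(C[...,0]>-60)&(C[...,0]<-20)
q=C[m];md=np.percentile(q[:,0],25);q=q[abs(q[:,0]-md)<2.5]
e=cv2.minEnclosingCircle(q[:,1:].astype(np.float32))
print("hub n",len(q),"x",md.round(2),"enc y,z",np.round(e[0],2),e[1])
A=np.c_[q[:,1:]-q[:,1:].mean(0),np.ones(len(q))];print("slope (dx/dy,dx/dz)",np.linalg.lstsq(A,q[:,0],rcond=None)[0].round(4))
'''+t[b:]
open('held.py','w').write(t)
E
python3 held.py
```

```text
hub n 69 x -47.2 enc y,z [ -1.17 -69.07] 9.522068977355957
slope (dx/dy,dx/dz) [-6.00000e-04  3.98000e-02 -4.70287e+01]
block top 218 [-3.821e+01 -3.000e-02 -2.407e+01]
[ 457.62 -127.66  187.36] [[-0.0028, 0.9996, 0.0288], [0.0014, 0.0289, -0.9996], [-1.0, -0.0028, -0.0014]]
```

```bash
sed -i 's/md=np.percentile(q\[:,0\],25)/hh,ee=np.histogram(q[:,0],bins=np.arange(-60,-20,1.0));md=ee[hh.argmax()]+.5;print(hh.tolist())/' held.py; python3 held.py
```

```text
[37, 19, 11, 22, 17, 12, 20, 12, 12, 14, 14, 12, 16, 12, 12, 12, 14, 8, 17, 12, 11, 12, 12, 10, 82, 243, 131, 30, 12, 9, 8, 11, 7, 10, 1, 0, 0, 0, 0]
hub n 496 x -34.5 enc y,z [ -1.12 -56.16] 20.64980697631836
slope (dx/dy,dx/dz) [-2.00000e-03  4.20000e-03 -3.43153e+01]
block top 215 [-3.837e+01 -3.000e-02 -2.408e+01]
[ 457.34 -127.53  186.97] [[-0.0037, 0.9996, 0.0288], [0.0018, 0.0288, -0.9996], [-1.0, -0.0036, -0.0019]]
```

Run:
```python
from h import *
s=state();p,d=snapshot("wrist")
M=np.array(get_calibration("wrist")["mount"]);f,cx,cy,_=cam("wrist",s);print(f)
v,u=np.mgrid[:384,:512];C=np.stack([(u-cx)/f*d,(v-cy)/f*d,d],-1)@M[:3,:3].T+M[:3,3]
for r in range(70,280,8): print(r,d[r,256].round(1),C[r,256].round(1),d[r,235].round(1),C[r,235].round(1))
```

```text
341.313958641109
70 148.2 [-62.4  -0.7 -88.4] 383.1 [ 185.9  -24.  -102.2]
78 149.8 [-61.6  -0.7 -85.2] 148.5 [-63.   -9.9 -85.1]
86 150.4 [-61.9  -0.7 -81.8] 148.7 [-63.8  -9.9 -81.8]
94 389.1 [184.7  -0.4 -76.3] 151.1 [-62.2 -10.  -78.4]
102 393.2 [186.4  -0.4 -67.4] 151.7 [-62.6 -10.  -75. ]
110 395.8 [186.6  -0.4 -58.4] 155.0 [-60.2 -10.2 -71.4]
118 398.8 [187.1  -0.4 -49.3] 156.4 [-59.8 -10.3 -67.8]
126 402.8 [188.5  -0.3 -39.9] 155.1 [-62.  -10.2 -64.4]
134 164.9 [-53.2  -0.7 -59.7] 156.2 [-61.9 -10.3 -60.7]
142 156.3 [-62.8  -0.7 -57.2] 157.0 [-62.2 -10.3 -57.1]
150 158.0 [-62.2  -0.7 -53.4] 157.8 [-62.4 -10.4 -53.4]
158 161.3 [-60.   -0.7 -49.2] 187.6 [-34.  -12.2 -44.2]
166 188.2 [-34.7  -0.6 -39.9] 187.6 [-35.2 -12.2 -40. ]
174 191.0 [-33.1  -0.6 -35. ] 188.9 [-35.2 -12.2 -35.5]
182 189.5 [-35.8  -0.6 -31.1] 191.3 [-34.1 -12.4 -30.6]
190 190.5 [-36.1  -0.6 -26.5] 193.0 [-33.7 -12.5 -25.8]
198 183.7 [-43.8  -0.6 -24.3] 194.7 [-33.3 -12.6 -21. ]
206 171.8 [-56.2  -0.6 -24. ] 194.5 [-34.8 -12.5 -16.7]
214 169.9 [-59.1  -0.6 -20.8] 196.2 [-34.4 -12.6 -11.7]
222 170.4 [-59.8  -0.6 -16.8] 191.5 [-40.  -12.4  -9. ]
230 172.2 [-59.2  -0.6 -12.3] 181.4 [-50.6 -11.8  -8.6]
238 173.8 [-58.8  -0.6  -7.7] 172.1 [-60.4 -11.2  -8.4]
246 173.9 [-59.9  -0.6  -3.7] 165.8 [-67.2 -10.8  -7.3]
254 177.2 [-58.   -0.6   1.7] 155.9 [-77.3 -10.2  -8.1]
262 176.7 [-59.6  -0.6   5.5] 149.4 [-84.2  -9.8  -7.7]
270 178.3 [-59.3  -0.6  10.2] 147.2 [-87.2  -9.7  -5.4]
278 179.4 [-59.5  -0.6  14.8] 148.0 [-87.4  -9.7  -1.7]
```

```bash
sed -i 's/(C\[...,0\]>-60)&(C\[...,0\]<-20)/(C[...,0]>-68)\&(C[...,0]<-56)/; s/np.arange(-60,-20,1.0)/np.arange(-68,-56,1.0)/; s/C\[...,0\]>-45)&(d>0)\]$/C[...,0]>-65)\&(d>0)]/' held.py
sed -i 's/^k=C.*$/k=C[(abs(C[...,1])<18)\&(abs(C[...,1])>10)\&(C[...,2]>-46)\&(C[...,2]<-12)\&(C[...,0]<-30)\&(C[...,0]>-38)\&(d>0)]/; s/k=k\[k\[:,0\]>5\];//' held.py; python3 held.py; python3 held.py
```

```text
[0, 0, 0, 15, 517, 2271, 1555, 272, 51, 11, 15]
hub n 4630 x -62.5 enc y,z [ -1.21 -69.04] 19.94788932800293
slope (dx/dy,dx/dz) [-1.50000e-03 -2.00000e-03 -6.21666e+01]
block top 1185 [-58.46  -0.11 -21.9 ]
paddle 1647 [-34.4  -0.  -29.5] [-3.00000e-04 -3.10000e-03 -3.43712e+01]
[ 457.47 -127.61  187.13] [[-0.0035, 0.9996, 0.0287], [0.0017, 0.0287, -0.9996], [-1.0, -0.0035, -0.0018]]
[0, 0, 0, 21, 521, 2256, 1564, 272, 47, 16, 16]
hub n 4634 x -62.5 enc y,z [ -1.14 -69.16] 19.885948181152344
slope (dx/dy,dx/dz) [ 8.00000e-04 -2.50000e-03 -6.21677e+01]
block top 1179 [-58.45  -0.11 -21.93]
paddle 1637 [-34.4  -0.  -29.4] [-1.0000e-03 -2.8000e-03 -3.4369e+01]
[ 457.67 -127.71  187.39] [[-0.0031, 0.9996, 0.0287], [0.0015, 0.0287, -0.9996], [-1.0, -0.003, -0.0016]]
```

```bash
python3 -m pendant '[-10,0,0,5.75,8,0,0,0,5.75,8,0,0,0,5.75,8,0,7,-11,0,8,0,14,-22,0,8,0,17,-27,0,8,0,17,-27,0,8,0,17,-27,0,8,0,15,-23,0,8,0,10,-15,0,8,0,3,-4.5,0,8,0,0,0,0,8]'
python3 -m pendant '[0,0,0,0,8,0,0,0,0,8]'
python3 held.py 17
```

```text
clock: 24.02
eef_pos: [597.3, -3.5, 198.0]
orientation: [-0.428, -0.562, -0.428, 0.563]
wrist_force: [-0.6, 0.3, -1.0]
finger_gap: 0.19
clock: 24.18
eef_pos: [596.2, -5.2, 198.8]
orientation: [-0.427, -0.563, -0.427, 0.564]
wrist_force: [0.4, 0.8, -1.5]
finger_gap: 0.189
[0, 0, 0, 10, 472, 2189, 1663, 303, 43, 15, 15]
hub n 4637 x -62.5 enc y,z [ -0.95 -68.85] 19.955310821533203
slope (dx/dy,dx/dz) [ 1.20000e-03  1.00000e-04 -6.21124e+01]
block top 1183 [-5.839e+01  3.000e-02 -2.181e+01]
paddle 1647 [-34.3   0.1 -29.4] [-7.00000e-04 -1.30000e-03 -3.42851e+01]
[596.19  -5.18 198.81] [[-0.0012, 0.9629, -0.2697], [-0.0003, -0.2697, -0.9629], [-1.0, -0.0011, 0.0006]]
```

View pics/w17.png

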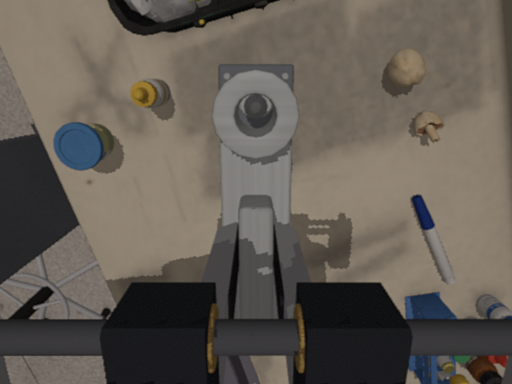

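```bash
cat > rod.py <<'E'
from h import *
import sys
s=state();p,d=snapshot("wrist")
M=np.array(get_calibration("wrist")["mount"]);f,cx,cy,_=cam("wrist",s)
v,u=np.mgrid[:384,:512];C=np.stack([(u-cx)/f*d,(v-cy)/f*d,d],-1)@M[:3,:3].T+M[:3,3]
m=(np.hypot(u-255.5,v-113)<22)&(d>0)&(C[...,0]>-20)
q=C[m]; print("min x",np.percentile(q[:,0],[0,5,20,50]).round(1))
for a in range(-20,60,5):
    k=q[(q[:,0]>=a)&(q[:,0]<a+5)]
    if len(k)>4: print(a,len(k),k.mean(0).round(2),"enc",np.round(cv2.minEnclosingCircle(k[:,1:].astype(np.float32)),2).tolist() if 0 else [np.round(t,2) for t in cv2.minEnclosingCircle(k[:,1:].astype(np.float32))])
# bore edge: hub top ring inner boundary
m=(np.hypot(u-255.5,v-113)<50)&(d>0)&(C[...,0]>-65)&(C[...,0]<-60)&(d<170)
r=C[m][:,1:]; c=np.array(cv2.minEnclosingCircle(r.astype(np.float32))[0])
# bore pixels on hub-top plane: deep pixels whose rays hit x=-62.2 plane
o=M[:3,3]; D=(C-o); t=(-62.2-o[0])/D[...,0]; H=o+D*t[...,None]
b=(np.hypot(u-255.5,v-113)<26)&(d>0)&(C[...,0]>-57)
hb=H[b][:,1:]; print("hub",c.round(2),"bore at top",np.round(cv2.minEnclosingCircle(hb.astype(np.float32))[0],2),cv2.minEnclosingCircle(hb.astype(np.float32))[1], hb.mean(0).round(2))
big=cv2.resize(p[60:170,190:320],None,fx=5,fy=5,interpolation=cv2.INTER_CUBIC);cv2.imwrite(f"pics/rod{sys.argv[1]}.png",big)
print(s["eef_pos"].round(1))
E
python3 rod.py 1
```

```text
min x [ -3.4  -1.8   1.9 127.2]
-5 138 [ -1.4   -1.2  -70.18] enc [array([ -1.06, -69.85]), np.float64(4.4)]
0 132 [  2.61  -1.03 -70.45] enc [array([ -1.17, -70.06]), np.float64(5.99)]
5 171 [  7.5   -1.31 -70.48] enc [array([ -1.11, -70.1 ]), np.float64(7.84)]
10 18 [ 10.69  -1.03 -72.47] enc [array([ -1.06, -70.08]), np.float64(7.86)]
hub [ -0.99 -68.85] bore at top [ -1.05 -69.24] 9.17261028289795 [ -1.02 -69.35]
[596.3  -5.3 199. ]rod.py:15: RuntimeWarning: divide by zero encountered in divide
  o=M[:3,3]; D=(C-o); t=(-62.2-o[0])/D[...,0]; H=o+D*t[...,None]
rod.py:15: RuntimeWarning: invalid value encountered in multiply
  o=M[:3,3]; D=(C-o); t=(-62.2-o[0])/D[...,0]; H=o+D*t[...,None]
```

View pics/rod1.png

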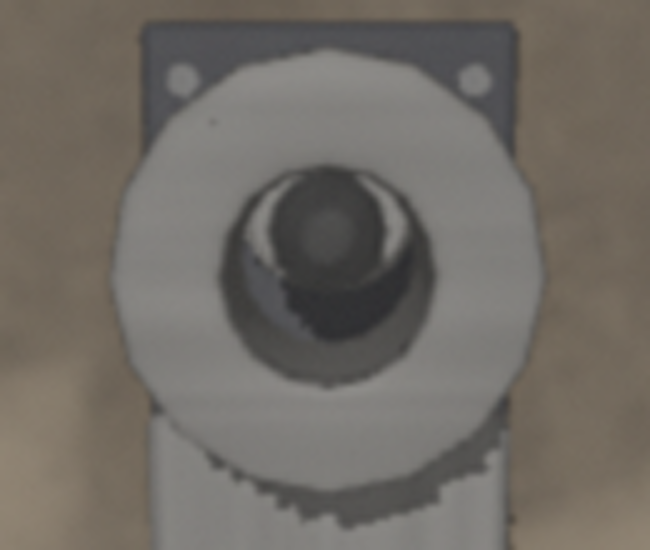

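```bash
python3 -m pendant '[0,0,-1,0,8,6,0,0,0,8,6,0,0,0,8,4,0,0,0,8,0,0,0,0,8,0,0,0,0,8]'; python3 rod.py 2 2>/dev/null
```

```text
clock: 24.78
eef_pos: [596.8, -3.3, 182.3]
orientation: [-0.427, -0.563, -0.428, 0.564]
wrist_force: [-0.3, -0.8, -1.1]
finger_gap: 0.19
min x [-19.9 -18.5 -15.8  -7.8]
-20 209 [-17.56  -1.1  -68.25] enc [array([ -1.06, -68.29]), np.float64(4.77)]
-15 169 [-12.38  -1.04 -68.54] enc [array([ -0.96, -68.02]), np.float64(6.75)]
-10 147 [ -8.16  -1.22 -68.68] enc [array([ -1.09, -68.06]), np.float64(7.9)]
hub [ -1.09 -68.88] bore at top [ -1.05 -69.24] 9.172597885131836 [ -1.   -69.37]
[596.8  -3.3 182.3]
```

View pics/rod2.png

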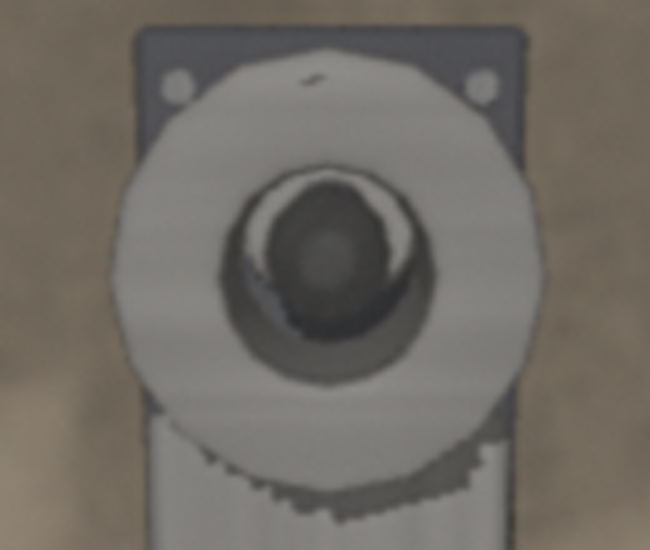

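```bash
python3 -m pendant '[0,0,1,0,8,4,0,0,0,8,0,0,0,0,8,0,0,0,0,8,0,0,0,0,8]'; python3 rod.py 3 2>/dev/null
```

```text
clock: 25.25
eef_pos: [597.1, -4.3, 179.1]
orientation: [-0.428, -0.563, -0.428, 0.563]
wrist_force: [-0.3, 0.9, -0.4]
finger_gap: 0.188
min x [-19.9 -18.7 -15.3  -9.3]
-20 163 [-17.45  -1.64 -69.27] enc [array([ -1.78, -68.97]), np.float64(6.04)]
-15 197 [-12.49  -1.56 -69.64] enc [array([ -1.73, -68.92]), np.float64(7.75)]
-10 32 [ -9.35  -1.28 -69.9 ] enc [array([ -1.68, -68.99]), np.float64(7.84)]
hub [ -0.99 -68.83] bore at top [ -1.05 -69.24] 9.172636985778809 [ -1.01 -69.38]
[597.1  -4.3 179.1]
```

View pics/rod3.png

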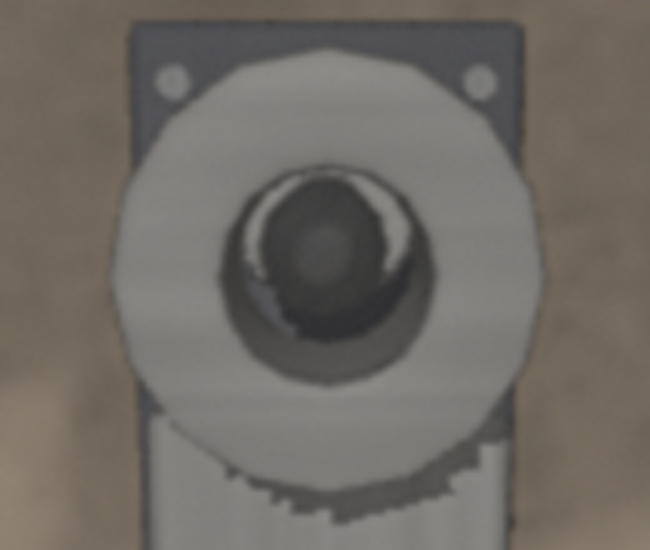

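```bash
python3 -m pendant '[0,-0.6,0,0,8,4,0,0,0,8,4,0,0,0,8,0,0,0,0,8,0,0,0,0,8]'; python3 rod.py 4 2>/dev/null
```

```text
clock: 25.72
eef_pos: [596.1, -4.1, 170.4]
orientation: [-0.427, -0.563, -0.428, 0.564]
wrist_force: [0.3, 0.5, -1.0]
finger_gap: 0.19
min x [-20.  -19.5 -17.5 100.5]
-20 86 [-18.99  -0.57 -69.93] enc [array([ -0.67, -68.92]), np.float64(7.87)]
hub [ -1.   -68.84] bore at top [ -0.97 -69.26] 9.189005851745605 [ -1.01 -69.35]
[596.1  -4.1 170.4]
```

```bash
sed -i 's/C\[...,0\]>-20)/C[...,0]>-57)/; s/range(-20,60,5)/range(-55,10,5)/' rod.py; python3 -m pendant '[3,0.2,0,0,8,4,0,0,0,8,4,0,0,0,8,0,0,0,0,8,0,0,0,0,8]'; python3 rod.py 5 2>/dev/null
```

```text
clock: 26.18
eef_pos: [596.3, -4.2, 159.5]
orientation: [-0.427, -0.563, -0.428, 0.564]
wrist_force: [0.2, -0.3, -1.2]
finger_gap: 0.19
min x [-57.  -53.1 -41.5 -35.2]
-55 69 [-52.89  -0.95 -63.63] enc [array([ -1.  , -68.86]), np.float64(9.54)]
-50 76 [-47.42  -1.12 -64.01] enc [array([ -1.02, -68.82]), np.float64(9.52)]
-45 234 [-41.4   -1.03 -67.95] enc [array([ -1.01, -68.73]), np.float64(9.49)]
-40 253 [-37.51  -0.75 -68.24] enc [array([ -1.02, -68.88]), np.float64(9.51)]
-35 299 [-32.52  -1.08 -68.51] enc [array([ -1.05, -68.85]), np.float64(9.48)]
-30 83 [-28.65  -0.86 -67.84] enc [array([ -1.  , -68.81]), np.float64(9.5)]
hub [ -1.01 -68.88] bore at top [ -1.07 -69.2 ] 9.206710815429688 [ -1.01 -69.35]
[596.3  -4.2 159.5]
```

View pics/rod5.png

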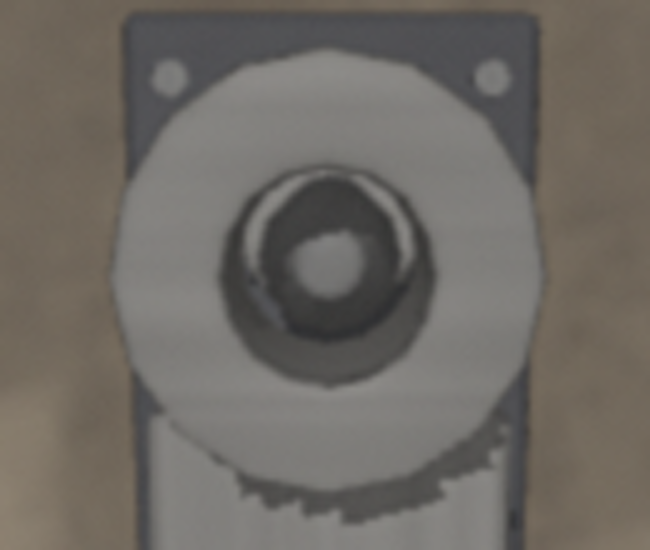

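```bash
python3 -m pendant '[4,0,0,0,8,6,0,0,0,8,6,0,0,0,8,6,0,0,0,8,4,0,0,0,8,0,0,0,0,8]'; python3 -m pendant '[4,0,0,0,8,6,0,0,0,8,6,0,0,0,8,6,0,0,0,8,4,0,0,0,8,0,0,0,0,8]'; python3 held.py 20; python3 rod.py 6 2>/dev/null
```

```text
clock: 26.73
eef_pos: [595.5, -4.1, 132.3]
orientation: [-0.427, -0.562, -0.428, 0.564]
wrist_force: [-0.2, 0.5, -2.3]
finger_gap: 0.189
clock: 27.23
eef_pos: [595.6, -4.1, 106.6]
orientation: [-0.427, -0.563, -0.428, 0.564]
wrist_force: [0.2, -0.4, -1.4]
finger_gap: 0.185
[0, 2, 2, 15, 483, 2139, 1610, 280, 35, 7, 5]
hub n 4527 x -62.5 enc y,z [ -1.11 -68.87] 19.862735748291016
slope (dx/dy,dx/dz) [-2.80000e-03 -6.00000e-04 -6.21374e+01]
block top 1177 [-5.833e+01  3.000e-02 -2.178e+01]
paddle 1639 [-34.3   0.  -29.5] [ 1.0000e-04  5.0000e-04 -3.4332e+01]
[595.62  -4.12 106.55] [[-0.0027, 0.9632, -0.2689], [0.0004, -0.2689, -0.9632], [-1.0, -0.0027, 0.0004]]
min x [-56.8 -55.2 -47.3   9.5]
-55 17 [-52.79  -2.38 -71.7 ] enc [array([ -1.03, -68.93]), np.float64(9.49)]
-50 12 [-47.02  -2.72 -72.06] enc [array([ -1.08, -69.53]), np.float64(9.39)]
-45 12 [-42.18  -3.07 -74.24] enc [array([ -1.79, -71.22]), np.float64(9.11)]
-40 8 [-36.91  -2.44 -72.19] enc [array([ -1.32, -70.92]), np.float64(9.22)]
-35 9 [-33.05  -4.28 -74.91] enc [array([ -2.16, -73.31]), np.float64(8.2)]
hub [ -1.05 -68.87] bore at top [ -1.05 -69.47] 9.08559513092041 [ -1.98 -75.06]
[596.1  -4.1 107.2]
```

View pics/w20.png

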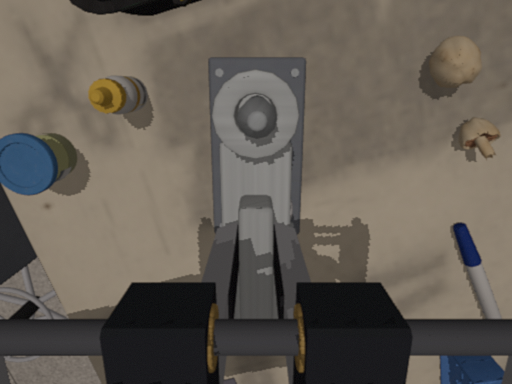

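```bash
python3 -m pendant '[4,0,0,0,8,6,0,0,0,8,7,0,0,0,8,7,0,0,0,8,7,0,0,0,8,6,0,0,0,8,5,0,0,0,8,3,0,0,0,8,0,0,0,0,8]'; python3 -m pendant '[4,0,0,0,8,3,0,0,0,8,2,0,0,0,8,0,0,0,0,8]'
python3 - <<'E'
from h import *
p,d=snapshot("side");cv2.imwrite("pics/s21.png",cv2.resize(p[130:300,160:330],None,fx=3.5,fy=3.5))
E
```

```text
clock: 28.08
eef_pos: [596.0, -4.1, 62.0]
orientation: [-0.427, -0.563, -0.428, 0.564]
wrist_force: [-0.5, 0.4, -0.9]
finger_gap: 0.19
clock: 28.42
eef_pos: [596.4, -4.2, 53.7]
orientation: [-0.427, -0.563, -0.428, 0.563]
wrist_force: [0.9, 0.4, -0.5]
finger_gap: 0.188
```

View pics/s21.png

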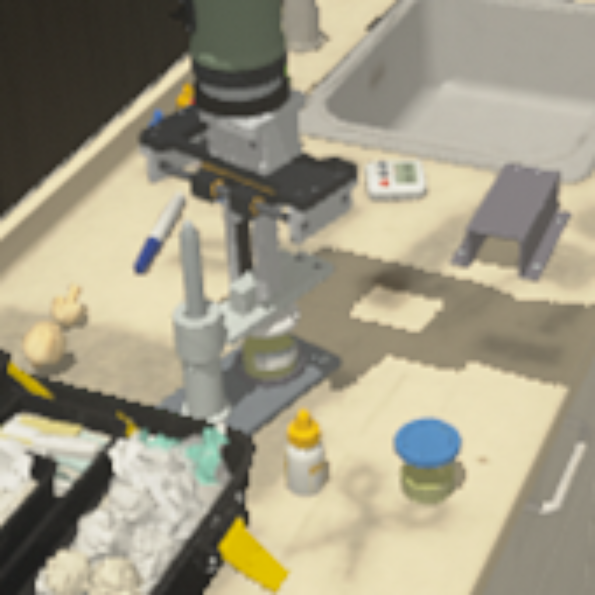

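Hub is just above the shoulder and the arm lies over the cup. Lowering in small steps.

```bash
python3 -m pendant '[3,0,0,0,8,2,0,0,0,8,0,0,0,0,8]'; python3 -m pendant '[1.5,0,0,0,8,1,0,0,0,8,0,0,0,0,8]';python3 -m pendant '[1,0,0,0,8,0,0,0,0,8]'
```

```text
clock: 28.72
eef_pos: [596.3, -4.2, 48.6]
orientation: [-0.427, -0.563, -0.428, 0.563]
wrist_force: [0.3, -0.2, -1.1]
finger_gap: 0.185
clock: 28.97
eef_pos: [596.7, -4.2, 46.4]
orientation: [-0.427, -0.563, -0.428, 0.563]
wrist_force: [0.0, -0.0, -0.1]
finger_gap: 0.188
clock: 29.13
eef_pos: [596.9, -4.3, 46.2]
orientation: [0.428, 0.563, 0.427, -0.563]
wrist_force: [-1.4, -0.7, 1.5]
finger_gap: 0.193
```

```bash
python3 -m pendant '[0.6,0,0,0,8,0,0,0,0,8]'; python3 -m pendant '[0,0,0,0,45,0,0,0,0,45,0,0,0,0,45,0,0,0,0,45,0,0,0,0,45,0,0,0,0,45]'
python3 -m pendant '[-6,0,0,0,45,-12,0,0,0,45,-25,0,0,0,45,-30,0,0,0,45,-35,0,0,0,45,-35,0,0,0,45,-30,0,0,0,45,-20,0,0,0,45,0,0,0,0,45,0,0,0,0,45]'
cat > fin.py <<'E'
from h import *
s=state();print(s["eef_pos"],s["wrist_force"],s["finger_gap"])
for n in ("side","wrist","top"):
    p,d=snapshot(n);cv2.imwrite(f"pics/{n}22.png",p if n!="side" else cv2.resize(p[130:300,160:330],None,fx=3.5,fy=3.5))
    P=cloud(n,d,s); np.save(f"f_{n}.npy",P)
P=np.load("f_wrist.npy")
h=P[(P[...,2]>102)&(P[...,2]<115)&(np.hypot(P[...,0]-613,P[...,1]-63)<30)]
print("hub",len(h),np.median(h[:,2]),cv2.minEnclosingCircle(h[:,:2].astype(np.float32)))
r=P[(P[...,2]>180)&(P[...,2]<208)&(np.hypot(P[...,0]-613,P[...,1]-63)<30)]
print("rod",len(r),cv2.minEnclosingCircle(r[:,:2].astype(np.float32)) if len(r) else 0, np.median(r[:,2]))
b=P[(P[...,2]>99)&(P[...,2]<112)&(np.hypot(P[...,0]-592,P[...,1]+15)<42)]
print("block",len(b),cv2.minAreaRect(b[:,:2].astype(np.float32)),np.median(b[:,2]))
A=np.c_[b[:,:2]-b[:,:2].mean(0),np.ones(len(b))];print("slope",np.linalg.lstsq(A,b[:,2],rcond=None)[0])
c=P[(P[...,2]>60)&(P[...,2]<73)&(np.hypot(P[...,0]-592,P[...,1]+15)<34)]
print("lid",len(c),c.min(0),c.max(0))
E
python3 fin.py
```

```text
clock: 29.3
eef_pos: [597.1, -4.5, 45.9]
orientation: [0.428, 0.563, 0.427, -0.563]
wrist_force: [-3.0, -1.7, 5.3]
finger_gap: 0.191
clock: 29.8
eef_pos: [596.7, -4.2, 44.8]
orientation: [-0.427, -0.563, -0.428, 0.563]
wrist_force: [-0.3, -0.0, -0.0]
finger_gap: 0.481
clock: 30.63
eef_pos: [598.0, -4.4, 240.8]
orientation: [0.429, 0.564, 0.426, -0.562]
wrist_force: [-0.2, 0.3, -0.9]
finger_gap: 0.477
[597.96110553  -4.35559374 240.77087797] [-0.24292831  0.29848665 -0.88764863] 0.4773688665111717
hub 913 111.28290106052594 ((615.9072875976562, 60.85963439941406), 19.891958236694336)
rod 336 ((615.6934814453125, 62.43238067626953), 7.850914001464844) 197.69999946231752
block 1058 ((595.27734375, -15.383892059326172), (68.98033905029297, 17.60234832763672), 74.85359191894531) 106.31926457445758
slope [1.78066147e-03 1.61202300e-02 1.06183967e+02]
lid 288 [566.71511412 -38.13145658  64.70496289] [622.71954458   8.12538622  72.99183361]
```

View pics/side22.png

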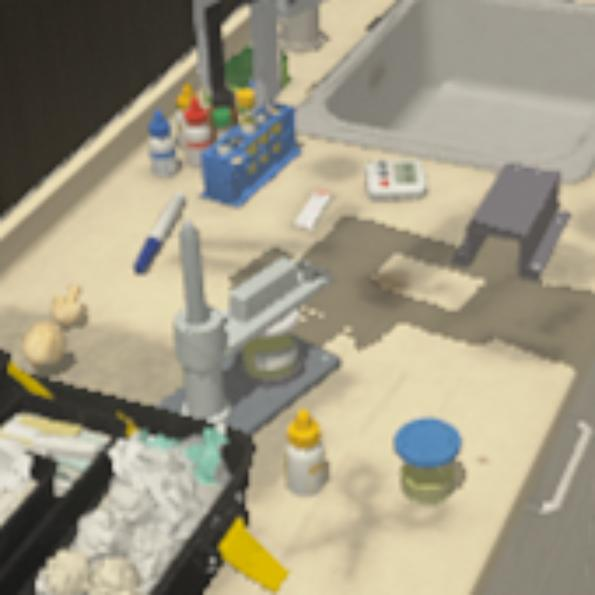

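View pics/wrist22.png

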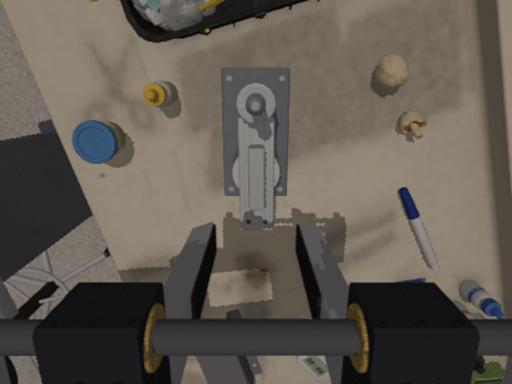

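```bash
python3 -m pendant '[0,0,0,0,45,0,0,0,0,45,0,0,0,0,45,0,0,0,0,45]'; python3 fin.py
python3 - <<'E'
import numpy as np
for n in("side","top"):
    P=np.load(f"f_{n}.npy")
    h=P[(P[...,2]>100)&(P[...,2]<118)&(np.hypot(P[...,0]-613,P[...,1]-64)<18)]
    print(n,len(h),np.percentile(h[:,2],[10,50,90]).round(1) if len(h) else 0)
E
```

```text
clock: 31.12
eef_pos: [596.4, -4.2, 237.2]
orientation: [-0.427, -0.563, -0.428, 0.564]
wrist_force: [0.4, 0.4, 0.3]
finger_gap: 0.479
[596.40512163  -4.22218682 237.23966006] [0.420952   0.36885114 0.33757773] 0.47854954971482855
hub 921 108.6626604782353 ((613.83349609375, 61.342742919921875), 19.99496078491211)
rod 338 ((613.8145141601562, 62.600341796875), 7.803046703338623) 195.19916276717373
block 1042 ((592.760986328125, -15.834407806396484), (70.27603149414062, 17.324188232421875), 74.87831115722656) 103.66744817213493
slope [1.06505769e-02 1.46041418e-02 1.03587561e+02]
lid 292 [564.59660025 -38.68577494  61.67185952] [620.35838978   7.71348944  70.3166298 ]
side 77 [104.  107.6 112.8]
top 0 0
```

Hub top is 108 mm (underside 70), tilt is about 0.018 rad, and the block is over the nest centre. Everything has been let go.

```bash
python3 -c "
from plant import job_done;print(job_done())"
```

```text
the job is handed in; nothing more can be done
None
```

The job is handed in at about 31 s on the robot's clock: the larger cup is in the nest and the hold-down arm is home on the rod over its lid. No verdict was reported.

**What I did**
- I set the cup upright in the nest and let go of it.
- I drew the arm about 140 mm straight out of the hood by its hub and left it flat on the worktop.
- I took it again by the grip block, threaded it over the rod while watching the bore with the wrist camera, lowered it in small steps to the shoulder, and let go.

**Last checks, with the gripper raised clear**
- The hub's top is at about 108 mm, so the underside is at 70 mm.
- The bore is within about 1.5 mm of the rod's axis.
- The arm tilts about 0.02 rad.
- The grip block is within about 1–2 mm of the nest's centre.
- The cup lid's top read about 66–71 mm once seated, against the expected 68 mm. I did not measure the cup separately after the arm went on.
- The smaller cup, bottle and timer looked unmoved; I did not measure them again.

**What failed or disagreed**
- The first cup grasp closed on air. The fingertips sit about 40 mm behind the reported TCP, and both the wrist and side cameras agreed on that. I corrected for it in everything after. The cup did not move.
- The side camera read positions about 2–5 mm further in +y than the other two cameras. I relied on the wrist and top cameras.
- Wrist readings taken while the arm was still settling were 2–3 mm off, so I repeated the final measurement once it was still.

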